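Set, fill and close the specimen pot feeder

TASK

Set up, fill and close the specimen pot feeder: first turn the knob on the setting unit, a little at a time, until the sliding pointer lines up with the mark on the scale and leave it there. Then put every specimen pot standing on the bench into the tip-up tray, and when all are in lift the tray by its bar to tumble them together into the hopper (never hold a pot over the hopper by hand; one that gets knocked in may stay) and lower the tray back flat. Last, fold the two cover flaps of the hopper fully down, the lower-hinged one first so that the other lies over it, leaving the rack, bottle and slide box where they are.

Things in the scene. Friction and masses are not known exactly. Their poses are not given: they have to be found in the camera images.
- feeder: fixed pot feeder: white housing (its x -140 to 0 mm, 242 wide in y, 95 high) carrying the tip-up tray, and behind it (x 0 to 156) an open-topped grey hopper, inside 150 x 230 mm, floor 6 mm up, walls about 150 mm high with a hinged cover flap on each side wall. Origin on the bench under the tray hinge line, mid-width; x from tray towards hopper, z up
- tray (a joint): tip-up tray: 0 = flat, grows as its robot-side end is lifted, stop at 1.4 rad; falls back by its own weight. Aluminium, inside 134 mm deep (feeder x -134 to 0) by 228 mm wide, 45 mm high walls on the robot side and both ends, open towards the hopper. Inner floor 111 mm above the bench when flat
- tray_bar (a point): middle of the steel lifting bar of the tray: round, 12 mm diameter, 112 mm free length along feeder y, 145 mm above the bench when flat, its centre 41 mm outside the tray wall (35 mm clear gap), held by a strut at each end; 180 mm from the hinge horizontally and 40 mm above it
- tray_hinge (a point): middle of the hinge line of the tray, 105 mm above the bench, axis along feeder y
- flap_low (a joint): lower cover flap of the hopper, stiff-hinged along feeder x on its right (-y) wall: 0 = closed flat over the hopper, grows as it opens, about 1.8 = standing up leaning outward, stop at 2.0 rad. Aluminium sheet 144 x 125 mm, 4 mm thick; stays where it is left
- flap_low_edge (a point): on the free edge of the lower flap, 125 mm from its hinge, 26 mm from mid-length towards the robot; when closed the two flaps overlap by 14 mm at mid-width
- flap_low_hinge (a point): on the hinge line of the lower flap, 150 mm above the bench, opposite its edge point
- flap_high (a joint): upper cover flap of the hopper, stiff-hinged along feeder x on its left (+y) wall: 0 = closed flat over the hopper, grows as it opens, about 1.8 = standing up leaning outward, stop at 2.0 rad. Aluminium sheet 144 x 125 mm, 4 mm thick; stays where it is left
- flap_high_edge (a point): on the free edge of the upper flap, 125 mm from its hinge, 26 mm from mid-length towards the robot; when closed the two flaps overlap by 14 mm at mid-width
- flap_high_hinge (a point): on the hinge line of the upper flap, 160 mm above the bench, opposite its edge point
- console: the gate-setting unit, fixed to the bench: white box 130 (x) x 180 (y) x 50 mm high, origin under its centre, with a knob on the robot side of the top and a scale beyond it running along its y
- knob (a joint): angle of the knob, 0 to 6.28 rad, growing clockwise seen from above; turning it slides the pointer along the scale, 16 mm per rad towards console +y as it grows. Light friction, stays where it is left
- knob_grip (a point): point on the knob axis (vertical) at gripping height, 78 mm above the bench. Round black knob 50 mm diameter, from 52 to 88 mm above the bench, white line on its top
- pointer_tip (a point): tip of the black pointer that slides along the scale (console y), 4 mm wide, moved by the knob only; 100 mm of travel, 54 mm above the bench
- mark: the mark: a dark steel block 14 x 16 x 8 mm clipped on the far edge of the scale, with a white line 4 mm wide along its x; origin at the near (robot-side) end of that line, x as console x. The pointer is lined up when its tip has the same position along console y as this origin
- rack: white tube rack with short tubes, 70 x 170 mm, 86 mm high, origin under its centre; not part of the job
- bottle: amber bottle 48 mm diameter, 100 mm high; not part of the job
- slidebox: blue slide box 75 x 60 x 50 mm; not part of the job
- pot1: specimen pot (may be absent): white square body 42 x 42 x 50 mm with a round grey cap 34 mm diameter, 66 mm high in all, about 60 g. Origin at its middle, 33 mm above its underside; z towards the cap, x and y square to the body faces
- pot2: specimen pot (may be absent): white square body 42 x 42 x 50 mm with a round grey cap 34 mm diameter, 66 mm high in all, about 60 g. Origin at its middle, 33 mm above its underside; z towards the cap, x and y square to the body faces
- pot3: specimen pot (may be absent): white square body 42 x 42 x 50 mm with a round grey cap 34 mm diameter, 66 mm high in all, about 60 g. Origin at its middle, 33 mm above its underside; z towards the cap, x and y square to the body faces
- pot4: specimen pot (may be absent): white square body 42 x 42 x 50 mm with a round grey cap 34 mm diameter, 66 mm high in all, about 60 g. Origin at its middle, 33 mm above its underside; z towards the cap, x and y square to the body faces

How it is judged:
On the way, in this order (a step that is already met when the one before it is completed fails the run):
1. the pointer is lined up with the mark (within 3 mm) (y of pointer_tip in the frame of mark between -0.003 and 0.003 m), for 0.4 s.
2. every pot is in the flat tray, let go (a pot that has been knocked on into the hopper counts too) (((x of pot1 in the frame of feeder between -0.13 and -0.005 m and y of pot1 in the frame of feeder between -0.112 and 0.112 m and z of pot1 in the frame of feeder between 0.12 and 0.17 m and contact force between the fingers and pot1 below 0.3 N) or (x of pot1 in the frame of feeder between 0.003 and 0.15 m and y of pot1 in the frame of feeder between -0.112 and 0.112 m and z of pot1 in the frame of feeder between 0 and 0.125 m)) and ((x of pot2 in the frame of feeder between -0.13 and -0.005 m and y of pot2 in the frame of feeder between -0.112 and 0.112 m and z of pot2 in the frame of feeder between 0.12 and 0.17 m and contact force between the fingers and pot2 below 0.3 N) or (x of pot2 in the frame of feeder between 0.003 and 0.15 m and y of pot2 in the frame of feeder between -0.112 and 0.112 m and z of pot2 in the frame of feeder between 0 and 0.125 m)) and ((x of pot3 in the frame of feeder between -0.13 and -0.005 m and y of pot3 in the frame of feeder between -0.112 and 0.112 m and z of pot3 in the frame of feeder between 0.12 and 0.17 m and contact force between the fingers and pot3 below 0.3 N) or (x of pot3 in the frame of feeder between 0.003 and 0.15 m and y of pot3 in the frame of feeder between -0.112 and 0.112 m and z of pot3 in the frame of feeder between 0 and 0.125 m)) and ((x of pot4 in the frame of feeder between -0.13 and -0.005 m and y of pot4 in the frame of feeder between -0.112 and 0.112 m and z of pot4 in the frame of feeder between 0.12 and 0.17 m and contact force between the fingers and pot4 below 0.3 N) or (x of pot4 in the frame of feeder between 0.003 and 0.15 m and y of pot4 in the frame of feeder between -0.112 and 0.112 m and z of pot4 in the frame of feeder between 0 and 0.125 m)) and value of joint tray below 0.08 rad), for 0.2 s.
3. the tray is lifted (value of joint tray above 0.25 rad).
4. every pot is in the hopper (x of pot1 in the frame of feeder between 0.003 and 0.15 m and y of pot1 in the frame of feeder between -0.112 and 0.112 m and z of pot1 in the frame of feeder between 0 and 0.125 m and x of pot2 in the frame of feeder between 0.003 and 0.15 m and y of pot2 in the frame of feeder between -0.112 and 0.112 m and z of pot2 in the frame of feeder between 0 and 0.125 m and x of pot3 in the frame of feeder between 0.003 and 0.15 m and y of pot3 in the frame of feeder between -0.112 and 0.112 m and z of pot3 in the frame of feeder between 0 and 0.125 m and x of pot4 in the frame of feeder between 0.003 and 0.15 m and y of pot4 in the frame of feeder between -0.112 and 0.112 m and z of pot4 in the frame of feeder between 0 and 0.125 m), for 0.2 s.
5. the lower flap is folded down while the upper one is still open (value of joint flap_low below 0.1 rad and value of joint flap_high above 0.5 rad), for 0.1 s.
6. the upper flap is folded down over it (value of joint each of flap_low, flap_high below 0.1 rad), for 0.1 s.
At the end, for the whole second after the job is handed in: every pot present lies at rest in the hopper, the tray is down flat (within 0.06 rad), both flaps are closed (within 0.1 rad), the pointer is within 3 mm of the mark along the scale (all of step 1 and all of step 4 and all of step 6 and linear speed of each of pot1, pot2, pot3, pot4 below 0.03 m/s and value of joint tray below 0.06 rad); the robot touches nothing.
It fails at once if the rack is shoved more than 30 mm or tipped over (distance of rack from where it was at the start of the episode above 0.03 m or angle between rack's own z axis and vertical above 0.5 rad).
It fails at once if the bottle is shoved more than 30 mm or tipped over (distance of bottle from where it was at the start of the episode above 0.03 m or angle between bottle's own z axis and vertical above 0.5 rad).
It fails at once if the slidebox is shoved more than 30 mm or tipped over (distance of slidebox from where it was at the start of the episode above 0.03 m or angle between slidebox's own z axis and vertical above 0.5 rad).
It fails at once if a pot is held over or in the hopper by the fingers ((contact force between the fingers and pot1 above 1 N and x of pot1 in the frame of feeder between 0.01 and 0.15 m and y of pot1 in the frame of feeder between -0.112 and 0.112 m and z of pot1 in the frame of feeder between 0 and 0.3 m) or (contact force between the fingers and pot2 above 1 N and x of pot2 in the frame of feeder between 0.01 and 0.15 m and y of pot2 in the frame of feeder between -0.112 and 0.112 m and z of pot2 in the frame of feeder between 0 and 0.3 m) or (contact force between the fingers and pot3 above 1 N and x of pot3 in the frame of feeder between 0.01 and 0.15 m and y of pot3 in the frame of feeder between -0.112 and 0.112 m and z of pot3 in the frame of feeder between 0 and 0.3 m) or (contact force between the fingers and pot4 above 1 N and x of pot4 in the frame of feeder between 0.01 and 0.15 m and y of pot4 in the frame of feeder between -0.112 and 0.112 m and z of pot4 in the frame of feeder between 0 and 0.3 m)).
Of pot1, pot2, pot3, pot4 only 2 to 4 are there at a start; the rules pass over those that are not, and their reading is None.
At some moment in a run one of pot1, pot2, pot3, pot4 may be knocked a few centimetres aside while the robot is not near it.
Once in a run the grip may slacken for a moment while it holds something.
It also fails if it takes over 210 s, if anything falls off the work surface, if the arm or the gripper's body presses on something with over 40 N, if the wrist force passes 120 N, or if a joint passes its speed limit or range.

ROBOT

A 7-joint arm with a two-finger parallel gripper is mounted at the origin on the work surface. World frame = base frame: x ahead of the robot, y to its left, z up, the work surface at z = 0. Lengths are in m, angles in rad, forces in N, time in s.
With the tool pointing down it reaches from about 0.4 to 0.875 m from the base axis. Payload 19.3 kg.
Tool frame: the origin (TCP) lies at the very end of the fingers, on their centre line; the grasp point (between the pads) lies 19 mm behind it; z points along the fingers, y is the line along which they close (so a half turn about z gives the same grasp; the last joint's range is limited). The gripper opens to 85 mm and grips with 20 to 120 N. Pads are 22 mm wide; open, the fingers measure 114 mm over their backs; the gripper's body (76 mm by 85 mm) begins 54 mm behind the grasp point. The pads swing forward as they close: fully open they stand 13 mm farther back than shut.
Start: joints at [1.032, 0.521, -0.036, 1.599, 0.021, 1.021, -0.113], TCP at [0.282, -0.558, 0.231] pointing down, gripper open.
Joint ranges: [-2.91, 2.91], [-0.3, 2.13], [-1.5, 1.42], [0.17, 2.43], [-1.26, 4.41], [0.16, 1.93], [-2.52, 2.52]. Speed limits (rad/s): [1.89, 1.89, 2.39, 2.39, 3.01, 3.01, 3.01].

INTERFACE

Orientations are given as [roll, pitch, yaw] about the fixed x, y, z axes, in that order (R = Rz(yaw) Ry(pitch) Rx(roll)).
In Python, from workcell import monitor, optics, workorder gives the robot as it stands.
- The arm moves only by the tool apply_moves, never from a script. Its arguments are lists of equal length, an entry for each row: "linear": the shift along the tool's x, y, z each as a share of 0.1 m, from -1 to 1, a list of three; "delta_rot": the turn, a rotation vector about the tool's x, y, z each as a share of 120 degrees, from -1 to 1, a list of three. A call has exactly 5 rows; each row is the pose to reach, as a shift and turn from the pose commanded when the call began, along the tool's axes at that moment; what a row does not reach only later rows make up. A row lasts 1/12 s, in which the tool goes at most 41.7 mm and 7.16 degrees, less where a joint would pass 70% of its speed; a pose out of reach is approached as far as the arm can. A call with a number of a shift or a turn outside -1 to 1 is refused whole. A call with a gripper value outside its range is refused whole. "gripper" is the opening, from -1 (shut) to 1 (fully open), set as the call begins (left out, the last holds). The fingers move at their own pace and stop on an object; "force" is the grip in N (left out, the last holds). Time passes only in rows, so rows that repeat a pose let the fingers close, or fill a call up. It gives the time, the measured TCP pose, the force, the opening and the grip force at its end, in the units of the state.
- monitor.observe(): the state, without advancing time (a new reading comes with each control period).
- optics.grab_frame(name): name is "scene" or "top" or "wrist"; returns (picture, depth): 480x640x3 uint8, red, green, blue; 480x640 float32, m along the optical axis (not along the pixel's ray), 0 where there is no reading.
- optics.camera_info(name): a dict with "fx", "fy", "cx", "cy" (pixels), "D" ([k1, k2, p1, p2, k3] as OpenCV has them; the pictures are not rectified), "rvec" (rotation vector, rad) and "tvec" (3), from world to camera coordinates, as OpenCV has them; the wrist camera has in their place "T_tool_cam" (4x4, takes a point from camera to tool coordinates, whose origin is the TCP and whose axes are the flange's). Camera axes: x right, y down, z forward; pixel columns grow to the right and rows downward; lengths in m; the calibration is good to about 2 mm. A picture is of the moment at which its call begins: read the wrist's pose just before it. camera_info takes no time and is no camera call.
- workorder.job_done(): hands the job in; it is judged then, once.
The state is a dict: "clock": time; "qpos": joint angles; "qd": joint speeds; "joint_efforts": joint torques, N m; "position": TCP position; "tool_rot": TCP orientation; "force": force on the tool from outside, world axes, zero at the start; "moment": the same for the moment, N m; "grip_width": finger opening in m; "finger_force": force on a finger pad.
Only numpy, scipy, OpenCV 4.12 (cv2) and the standard library are available. Lean on these libraries where they do the work, as an engineer would, in place of code of your own. Each camera call takes 0.05 s, during which the arm holds its last target. There are 200 camera calls.

## Working session

There is one attempt and no reset: what is moved stays moved. The work goes in short steps, Python scripts to look and compute and a tool call to move; the robot and the scene stay as the last step left them, time stands still between calls to the robot, and variables do not carry over. Pictures are saved under pics/ and viewed, at most 14 in all, crops included, and the job is handed in when it is done.

Besides the shell and the picture viewer there is one more tool, called after "Request:" in YAML: its name, and indented under it one key for each argument. apply_moves: Moves the arm, as the interface text tells. Its arguments: {"type":"object","properties":{"linear":{"type":"array"},"delta_rot":{"type":"array"},"gripper":{"type":"number"},"force":{"type":"number"}},"required":["linear","delta_rot"]}

```bash
mkdir -p pics; ls
cat > h.py <<'E'
import numpy as np, cv2, pickle
from scipy.spatial.transform import Rotation as R
from workcell import monitor, optics, workorder
def cam(name, st=None):
    i=optics.camera_info(name); K=np.array([[i['fx'],0,i['cx']],[0,i['fy'],i['cy']],[0,0,1.]]); D=np.array(i['D'],float)
    if 'rvec' in i:
        Rw=cv2.Rodrigues(np.array(i['rvec'],float))[0]; t=np.array(i['tvec'],float); Rc=Rw.T; o=-Rw.T@t
    else:
        T=np.eye(4); T[:3,:3]=R.from_euler('xyz',st['tool_rot']).as_matrix(); T[:3,3]=st['position']
        T=T@np.array(i['T_tool_cam']); Rc=T[:3,:3]; o=T[:3,3]
    return K,D,Rc,o
def grab(name):
    st=monitor.observe(); p,d=optics.grab_frame(name); return p,d,cam(name,st)
def ray(c,uv):
    K,D,Rc,o=c; n=cv2.undistortPoints(np.array(uv,float).reshape(-1,1,2),K,D).reshape(-1,2)
    return o,np.c_[n,np.ones(len(n))]@Rc.T
def onz(c,uv,z):
    o,d=ray(c,uv); return o+d*((z-o[2])/d[:,2])[:,None]
def cloud(c,dep):
    v,u=np.mgrid[:480,:640]; o,d=ray(c,np.stack([u,v],-1).reshape(-1,2)); return (o+d*dep.reshape(-1,1)).reshape(480,640,3)
def proj(c,P):
    K,D,Rc,o=c; return cv2.projectPoints(np.array(P,float).reshape(-1,1,3),cv2.Rodrigues(Rc.T)[0],-Rc.T@o,K,D)[0].reshape(-1,2)
def save(n,p): cv2.imwrite('pics/'+n+'.png',p[:,:,::-1])
def goal(p,rpy=None):
    """shift in tool axes (units of .1m) and rotvec share from now"""
    s=monitor.observe(); Rt=R.from_euler('xyz',s['tool_rot']); 
    l=Rt.inv().apply(np.array(p)-s['position'])/.1
    r=np.zeros(3) if rpy is None else (Rt.inv()*R.from_euler('xyz',rpy)).as_rotvec()/np.radians(120)
    return l.round(3),r.round(3)
E
python3 - <<'E'
from h import *
for n in ('scene','top'):
    p,d,c=grab(n); save(n,p); pickle.dump((p,d,c),open(n+'.pkl','wb')); print(n,c[3],c[2][:,2],c[0][0,0])
s=monitor.observe(); print(s); print(optics.camera_info('wrist'))
E
```

```text
pics
scene [1.15880483 0.37241799 0.89136351] [-0.56436307 -0.32306145 -0.75968785] 497.9633965651514
top [0.39192724 0.03143851 1.31209961] [ 0.13661724 -0.02158215 -0.99038878] 571.8338486616464
{'clock': 0.1, 'qpos': array([ 1.03176992,  0.52194353, -0.03631518,  1.59990585,  0.0212087 ,
        1.02110327, -0.1128231 ]), 'qd': array([ 0.00056893, -0.00035309,  0.00017064, -0.00160786,  0.00096337,
       -0.00127306,  0.00156038]), 'joint_efforts': array([ 5.38913722e-03, -9.28487849e+01,  1.98426962e+00, -3.70534122e+01,
        1.81220518e-02,  5.32882681e-03,  2.25723824e-05]), 'position': array([ 0.2822365 , -0.55733166,  0.23080637]), 'tool_rot': array([-3.14062116e+00,  8.05300235e-05,  4.68785474e-01]), 'force': array([ 0.55806316,  0.73533995, -0.44883701]), 'moment': array([-0.01581506,  0.01069147,  0.00172497]), 'finger_force': 0.0, 'grip_width': 0.08557455282266659}
{'fx': 376.35948824933485, 'fy': 376.35948824933485, 'cx': 317.3957432944102, 'cy': 245.04752549671983, 'D': array([9.49791688e-05, 0.00000000e+00, 0.00000000e+00, 0.00000000e+00,
       0.00000000e+00]), 'T_tool_cam': array([[-6.09597525e-04, -9.57010586e-01, -2.90052352e-01,
         7.40132220e-02],
       [ 9.99999801e-01, -6.29846551e-04, -2.35391545e-05,
         3.43949234e-04],
       [-1.60161253e-04, -2.90052308e-01,  9.57010780e-01,
        -1.41130131e-01],
       [ 0.00000000e+00,  0.00000000e+00,  0.00000000e+00,
         1.00000000e+00]])}
```

View pics/scene.png

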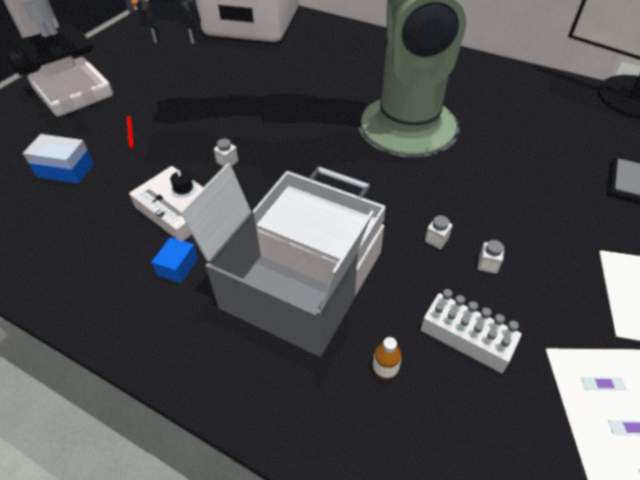

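View pics/top.png

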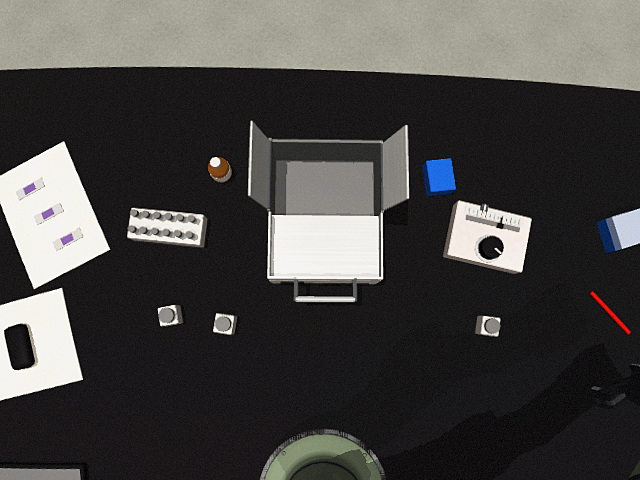

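The scene shows the robot at the top. The top view shows three pots at (170,315), (224,324) and (488,326), the feeder in the centre, and the console at (487,237) with its knob at (491,247), pointer near (501,222) and mark near (484,208).

```bash
cat > m.py <<'E'
from h import *
p,d,c=pickle.load(open('top.pkl','rb')); X=cloud(c,d)
hsv=cv2.cvtColor(p,cv2.COLOR_RGB2HSV)
def rect(mask,z,box,nm):
    m=np.zeros((480,640),np.uint8); x0,x1,y0,y1=box; m[y0:y1,x0:x1]=mask[y0:y1,x0:x1]
    m=cv2.morphologyEx(m,cv2.MORPH_OPEN,np.ones((3,3)))
    cs=max(cv2.findContours(m,0,2)[0],key=cv2.contourArea).reshape(-1,2)
    w=onz(c,cs,z)[:,:2]; r=cv2.minAreaRect((w*1000).astype(np.float32)); print(nm,np.round(r[0],1),np.round(r[1],1),round(r[2],1)); return r
Z=X[:,:,2]
print('bench z',np.median(Z[380:420,150:250]))
rect(((Z>.1)&(Z<.125)).astype(np.uint8),.111,(255,400,200,290),'trayfloor')
rect(((Z>.04)&(Z<.06)).astype(np.uint8),.05,(435,540,190,285),'console')
rect(((Z>.075)&(Z<.1)).astype(np.uint8),.088,(435,540,190,285),'knob')
rect(((Z>.125)&(Z<.16)).astype(np.uint8),.145,(285,365,288,310),'bar')
rect(((Z>.13)&(Z<.17)).astype(np.uint8),.15,(262,392,130,290),'rim')
for b in ((150,190,300,335),(208,243,305,345),(470,508,310,345)):
    rect(((Z>.055)&(Z<.075)).astype(np.uint8),.066,b,'cap'); rect(((Z>.03)&(Z<.075)).astype(np.uint8),.05,b,'body')
crop=lambda p,x,y,w,h,k:cv2.resize(p[y:y+h,x:x+w],None,fx=k,fy=k,interpolation=cv2.INTER_CUBIC)
a=crop(p,437,192,100,85,4); s=pickle.load(open('scene.pkl','rb'))[0]; b=crop(s,125,160,100,85,4)
save('con',np.hstack([a,b]))
E
python3 m.py
```

```text
bench z -0.0002104520787727937
trayfloor [550.   11.2] [129.8 231. ] 1.0
console [ 589.9 -363.9] [182.3 131.4] 78.1
knob [ 561.3 -358.1] [46.8 50.8] 1.6
bar [444.2   8.3] [ 26.5 126.6] 1.6
rim [657.3  49.3] [226.1 175.5] 0.4
cap [391.6 352.6] [30.5 35.8] 2.4
body [391.2 352.1] [43.3 45.9] 11.5
cap [377.9 227.3] [28.1 32.8] 2.1
body [377.8 227.1] [45.3 40.8] 84.0
cap [ 387.9 -363.2] [28.7 34.5] 0.6
body [ 387.4 -363.1] [46.8 42.1] 82.7
```

View pics/con.png

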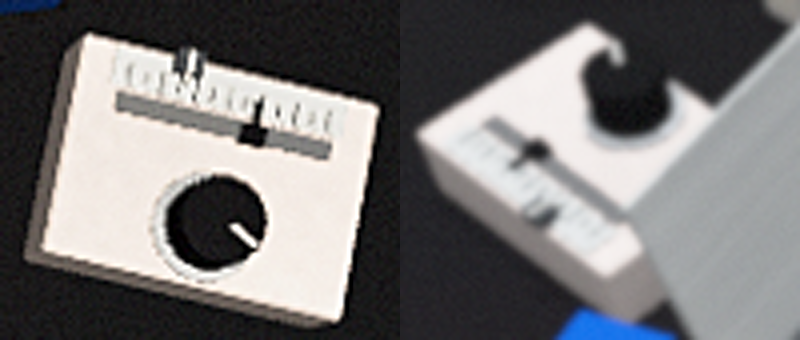

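The crop shows the pointer at (258,110) and the mark at (186,65). The mark is about 40 mm further towards console +y, so the knob has to turn clockwise.

```bash
cat >> h.py <<'E'
def plan(*ways):
    """ways: (x,y,z,yaw[,pitch tilt rpy]) tool down; prints calls: linear, rot (tool axes at start of each call)"""
    s=monitor.observe(); P=np.array(s['position']); Q=R.from_euler('xyz',s['tool_rot'])
    for w in ways:
        tp=np.array(w[:3]); tq=R.from_euler('xyz',w[3]) if np.ndim(w[3]) else R.from_euler('xyz',[np.pi,0,w[3]])
        n0=len(w)>4 and w[4] or 1
        dl=Q.inv().apply(tp-P); dr=(Q.inv()*tq).as_rotvec()
        n=max(n0,int(np.ceil(np.abs(dl).max()/.1-1e-3)),int(np.ceil(np.linalg.norm(dr)/.62-1e-3)))
        step=(tp-P)/n
        for k in range(n):
            l=(Q.inv().apply(step)/.1).round(3); r=(dr/n/np.radians(120)).round(3)
            print('L',(l+0).tolist(),'R',(r+0).tolist())
            P=P+Q.apply(l*.1); Q=Q*R.from_rotvec(r*np.radians(120))
        print('--')
E
python3 -c "
from h import *
plan((.561,-.358,.22,1.4))"
```

```text
L [0.847, -0.13, 0.027] R [0.0, 0.0, -0.111]
L [0.854, 0.069, 0.027] R [0.0, 0.0, -0.111]
L [0.815, 0.264, 0.027] R [0.0, 0.0, -0.111]
L [0.732, 0.445, 0.027] R [0.0, 0.0, -0.111]
--
```

Request:
apply_moves:
  linear:
    - [0.4,-0.06,0.01]
    - [0.847,-0.13,0.027]
    - [0.847,-0.13,0.027]
    - [0.847,-0.13,0.027]
    - [0.847,-0.13,0.027]
  delta_rot:
    - [0,0,-0.05]
    - [0,0,-0.111]
    - [0,0,-0.111]
    - [0,0,-0.111]
    - [0,0,-0.111]
  gripper: 1

```text
clock: 0.52
position: [0.352, -0.5076, 0.2283]
tool_rot: [-3.141, 0.0, 0.701]
force: [-0.8, -0.5, -0.2]
grip_width: 0.0854
finger_force: 0.0
```

Request:
apply_moves:
  linear:
    - [0.854,0.069,0.027]
    - [0.854,0.069,0.027]
    - [0.854,0.069,0.027]
    - [0.854,0.069,0.027]
    - [0.854,0.069,0.027]
  delta_rot:
    - [0,0,-0.05]
    - [0,0,-0.111]
    - [0,0,-0.111]
    - [0,0,-0.111]
    - [0,0,-0.111]

```text
clock: 0.93
position: [0.4209, -0.4587, 0.2257]
tool_rot: [-3.141, 0.001, 0.932]
force: [-0.8, 0.2, 0.7]
grip_width: 0.0855
finger_force: 0.0
```

Request:
apply_moves:
  linear:
    - [0.815,0.264,0.027]
    - [0.815,0.264,0.027]
    - [0.815,0.264,0.027]
    - [0.815,0.264,0.027]
    - [0.815,0.264,0.027]
  delta_rot:
    - [0,0,-0.05]
    - [0,0,-0.111]
    - [0,0,-0.111]
    - [0,0,-0.111]
    - [0,0,-0.111]

```text
clock: 1.35
position: [0.4903, -0.4094, 0.223]
tool_rot: [-3.141, 0.001, 1.163]
force: [-0.2, -0.1, -0.7]
grip_width: 0.0853
finger_force: 0.0
```

Request:
apply_moves:
  linear:
    - [0.732,0.445,0.027]
    - [0.732,0.445,0.027]
    - [0.732,0.445,0.027]
    - [0.732,0.445,0.027]
    - [0.732,0.445,0.027]
  delta_rot:
    - [0,0,-0.05]
    - [0,0,-0.111]
    - [0,0,-0.111]
    - [0,0,-0.111]
    - [0,0,-0.111]

```text
clock: 1.77
position: [0.5599, -0.3599, 0.2203]
tool_rot: [-3.141, 0.001, 1.396]
force: [0.1, -0.7, 0.7]
grip_width: 0.085
finger_force: 0.0
```

Run:
```python
from h import *
p,d,c=grab('wrist'); save('w1',p); pickle.dump((p,d,c),open('w1.pkl','wb'))
s=monitor.observe(); print(s['clock'],s['position'],s['tool_rot'],s['qpos'])
Z=cloud(c,d)
m=((Z[:,:,2]>.084)&(Z[:,:,2]<.095)).astype(np.uint8); m=cv2.morphologyEx(m,cv2.MORPH_OPEN,np.ones((5,5)))
cs=max(cv2.findContours(m,0,2)[0],key=cv2.contourArea).reshape(-1,2)
print(cv2.minEnclosingCircle((onz(c,cs,.088)[:,:2]*1000).astype(np.float32)))
```

```text
1.8167 [ 0.55961675 -0.36031624  0.22042765] [-3.14082048e+00  1.08345162e-03  1.39485273e+00] [ 0.66764125  0.61074908 -0.29409842  1.48280514  0.19137586  1.07671657
  0.15677949]
((560.7939453125, -358.36669921875), 24.664766311645508)
```

View pics/w1.png

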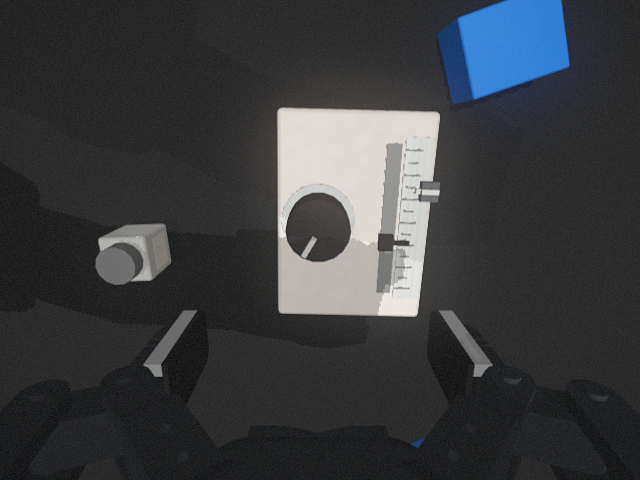

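The wrist view shows the knob at (318,228), the pointer tip at (410,243) and the near end of the mark line at (420,191).

Run:
```python
from h import *
p,d,c=pickle.load(open('w1.pkl','rb')); X=cloud(c,d)
yv=np.array([np.cos(np.radians(78.1)),np.sin(np.radians(78.1))])
for uv in ((410,243),(395,243),(421,191),(436,191)): print(uv,X[uv[1],uv[0]])
a=onz(c,[(410,243)],.054)[0,:2]; 
for z in (.056,.060): 
  b=onz(c,[(420,191)],z)[0,:2]; print(z,a,b,(b-a)@yv*1000/16)
pt,dt,ct=pickle.load(open('top.pkl','rb'))
a=onz(ct,[(502,216)],.054)[0,:2]; b=onz(ct,[(483.5,209)],.06)[0,:2]; print(a,b,(b-a)@yv*1000)
# box edge direction
m=((X[:,:,2]>.046)&(X[:,:,2]<.056)).astype(np.uint8); cs=np.vstack([k.reshape(-1,2) for k in cv2.findContours(m,0,2)[0] if len(k)>100]); r=cv2.minAreaRect((onz(c,cs,.05)[:,:2]*1000).astype(np.float32)); print(r)
plan((.5608,-.3584,.155,1.4),(.5608,-.3584,.062,1.4))
```

```text
(410, 243) [ 0.63553187 -0.39284513  0.04939336]
(395, 243) [ 0.62195558 -0.38890236  0.05445706]
(421, 191) [ 0.6480521  -0.3485744   0.05418906]
(436, 191) [ 0.6588848  -0.34981589  0.05854974]
0.056 [ 0.63461092 -0.39128611] [ 0.64681084 -0.34807097] 2.8001294704543023
0.06 [ 0.63461092 -0.39128611] [ 0.64584613 -0.34727447] 2.836408367181052
[ 0.63709885 -0.39382756] [ 0.65054319 -0.34836553] 47.25728385969217
((586.1735229492188, -365.34332275390625), (410.5498352050781, 212.3345947265625), 15.30881118774414)
L [0.022, 0.009, 0.654] R [0.0, 0.001, -0.002]
--
L [-0.001, 0.001, 0.93] R [0.0, 0.0, 0.0]
--
```

Request:
apply_moves:
  linear:
    - [0.01,0,0.2]
    - [0.022,0.009,0.4]
    - [0.022,0.009,0.65]
    - [0.022,0.009,0.65]
    - [0.022,0.009,0.65]
  delta_rot:
    - [0,0,-0.05]
    - [0,0,-0.1]
    - [0,0,-0.15]
    - [0,0,-0.2]
    - [0,0,-0.223]

```text
clock: 2.23
position: [0.5602, -0.3579, 0.154]
tool_rot: [-3.139, -0.001, 1.869]
force: [-0.1, 0.0, 0.5]
grip_width: 0.0852
finger_force: 0.0
```

Request:
apply_moves:
  linear:
    - [0,0,0]
    - [0,0,0]
    - [0,0,0]
    - [0,0,0]
    - [0,0,0]
  delta_rot:
    - [0,0,-0.05]
    - [0,0,-0.1]
    - [0,0,-0.15]
    - [0,0,-0.2]
    - [0,0,-0.223]

```text
clock: 2.65
position: [0.5609, -0.3584, 0.1556]
tool_rot: [-3.14, 0.0, 2.335]
force: [0.2, -0.4, -0.6]
grip_width: 0.0857
finger_force: 0.0
```

Request:
apply_moves:
  linear:
    - [0,0,0]
    - [0,0,0]
    - [0,0,0]
    - [0,0,0]
    - [0,0,0]
  delta_rot:
    - [0,0,-0.05]
    - [0,0,-0.1]
    - [0,0,-0.15]
    - [0,0,-0.2]
    - [0,0,-0.223]

```text
clock: 3.07
position: [0.5608, -0.3584, 0.1555]
tool_rot: [-3.14, -0.0, 2.802]
force: [-0.2, 0.6, -0.5]
grip_width: 0.0853
finger_force: 0.0
```

Request:
apply_moves:
  linear:
    - [0,0,0.2]
    - [0,0,0.4]
    - [0,0,0.6]
    - [0,0,0.8]
    - [0,0,0.93]
  delta_rot:
    - [0,0,0]
    - [0,0,0]
    - [0,0,0]
    - [0,0,0]
    - [0,0,0]

```text
clock: 3.48
position: [0.5604, -0.3579, 0.0607]
tool_rot: [-3.141, -0.002, 2.797]
force: [-0.1, -0.7, -0.5]
grip_width: 0.0854
finger_force: 0.0
```

Request:
apply_moves:
  linear:
    - [0,0,0]
    - [0,0,0]
    - [0,0,0]
    - [0,0,0]
    - [0,0,0]
  delta_rot:
    - [0,0,0]
    - [0,0,0]
    - [0,0,0]
    - [0,0,0]
    - [0,0,0]
  gripper: -1
  force: 25

```text
clock: 3.9
position: [0.5621, -0.3592, 0.0645]
tool_rot: [-3.138, 0.002, 2.798]
force: [-5.1, -9.3, 6.2]
grip_width: 0.0493
finger_force: 26.1
```

Run:
```python
from h import *
s=monitor.observe(); print(s)
```

```text
{'clock': 3.9, 'qpos': array([ 0.82873895,  0.84075065, -0.56575616,  1.57644562,  0.54714642,
        0.88463831,  1.28779718]), 'qd': array([ 1.32546458e-03, -1.81651276e-03,  1.89142646e-04, -5.34350007e-04,
       -4.16077866e-05,  3.01511719e-04,  4.57200552e-04]), 'joint_efforts': array([-6.63934574e+00, -1.04514956e+02, -1.92743236e+01, -2.63765770e+01,
       -2.31359124e+00, -1.35720648e+00, -5.38508117e-02]), 'position': array([ 0.56210845, -0.35915994,  0.06450439]), 'tool_rot': array([-3.13804909e+00,  2.06472466e-03,  2.79775651e+00]), 'force': array([-5.13552851, -9.30226145,  6.1833878 ]), 'moment': array([-2.00656448,  1.11603267,  0.08632315]), 'finger_force': 26.05000466108322, 'grip_width': 0.04926188052745957}
```

Request:
apply_moves:
  linear:
    - [0,0,0]
    - [0,0,0]
    - [0,0,0]
    - [0,0,0]
    - [0,0,0]
  delta_rot:
    - [0,0,0.045]
    - [0,0,0.09]
    - [0,0,0.135]
    - [0,0,0.18]
    - [0,0,0.229]

```text
clock: 4.32
position: [0.5617, -0.3598, 0.0645]
tool_rot: [-3.139, 0.004, 2.313]
force: [-6.7, -11.2, 5.0]
grip_width: 0.0489
finger_force: 26.1
```

Request:
apply_moves:
  linear:
    - [0,0,0]
    - [0,0,0]
    - [0,0,0]
    - [0,0,0]
    - [0,0,0]
  delta_rot:
    - [0,0,0.045]
    - [0,0,0.09]
    - [0,0,0.135]
    - [0,0,0.18]
    - [0,0,0.229]

```text
clock: 4.73
position: [0.561, -0.3601, 0.0645]
tool_rot: [-3.14, 0.004, 1.833]
force: [-10.5, -12.4, 7.6]
grip_width: 0.0495
finger_force: 26.2
```

Request:
apply_moves:
  linear:
    - [0,0,0]
    - [0,0,0]
    - [0,0,0]
    - [0,0,0]
    - [0,0,0]
  delta_rot:
    - [0,0,0.045]
    - [0,0,0.09]
    - [0,0,0.135]
    - [0,0,0.18]
    - [0,0,0.229]

```text
clock: 5.15
position: [0.5603, -0.3601, 0.0645]
tool_rot: [-3.141, 0.004, 1.353]
force: [-14.3, -11.7, 10.0]
grip_width: 0.0492
finger_force: 26.5
```

Request:
apply_moves:
  linear:
    - [0,0,0]
    - [0,0,0]
    - [0,0,0]
    - [0,0,0]
    - [0,0,0]
  delta_rot:
    - [0,0,0.045]
    - [0,0,0.09]
    - [0,0,0.135]
    - [0,0,0.18]
    - [0,0,0.229]

```text
clock: 5.57
position: [0.5597, -0.3598, 0.0645]
tool_rot: [3.142, 0.004, 0.874]
force: [-18.6, -9.9, 13.4]
grip_width: 0.0491
finger_force: 26.7
```

Request:
apply_moves:
  linear:
    - [0,0,0]
    - [0,0,0]
    - [0,0,0]
    - [0,0,0]
    - [0,0,0]
  delta_rot:
    - [0,0,0.045]
    - [0,0,0.09]
    - [0,0,0.135]
    - [0,0,0.18]
    - [0,0,0.229]

```text
clock: 5.98
position: [0.5594, -0.3592, 0.0644]
tool_rot: [3.141, 0.004, 0.394]
force: [-21.9, -5.5, 17.3]
grip_width: 0.0491
finger_force: 27.0
```

Run:
```python
from h import *
p,d,c=grab('wrist'); pickle.dump((p,d,c),open('w2.pkl','wb'))
q,d2,c2=grab('top')
save('w2',np.vstack([p[:300], cv2.resize(q[195:240,450:530],(640,280),interpolation=cv2.INTER_CUBIC)]))
s=monitor.observe(); print(s['tool_rot'],s['qpos'][6],s['grip_width'],s['force'])
```

```text
[3.14075399 0.00411785 0.39415289] -0.6704307989843574 0.04935369585969754 [-22.75713454  -7.73042886  17.32418237]
```

View pics/w2.png

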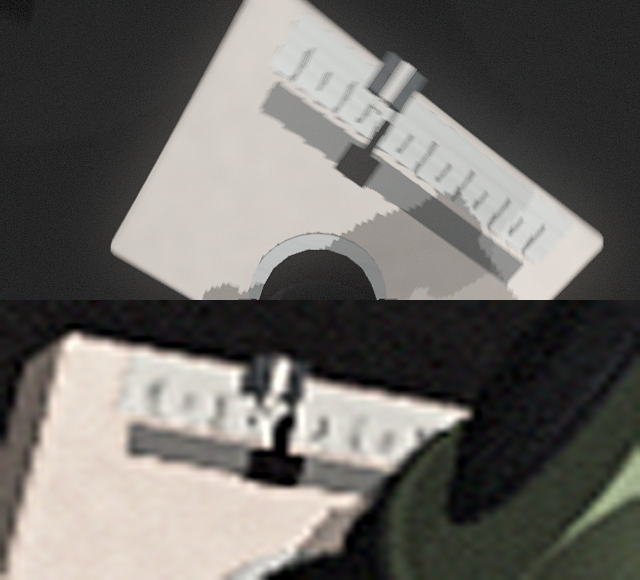

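The pointer tip is at (389,120). The mark line runs from (408,64) to its near end at (385,93). Only a short turn remains.

Run:
```python
from h import *
p,d,c=pickle.load(open('w2.pkl','rb'))
yv=np.array([np.cos(np.radians(78.1)),np.sin(np.radians(78.1))])
a=onz(c,[(389,120),(369,152)],.054)[:,:2]
for z in (.056,.060): 
  b=onz(c,[(385,93),(408,64)],z)[:,:2]; print(z,a@yv*1000,b@yv*1000)
X=cloud(c,d); print(X[80,396],X[92,386],X[118,389],X[165,355])
# scale groove direction check
e=onz(c,[(111,246),(602,240)],.05); print(e)
e=onz(c,[(281,78),(522,263)],.052)[:,:2]; v=e[0]-e[1]; print('groove dir deg',np.degrees(np.arctan2(v[1],v[0])))
```

```text
0.056 [-214.8166954 -215.6342252] [-207.53666794 -208.44912612]
0.06 [-214.8166954 -215.6342252] [-207.17748745 -208.06549533]
[ 0.65476314 -0.35040435  0.05918731] [ 0.64990498 -0.34893013  0.05836159] [ 0.64296147 -0.35500116  0.05088828] [ 0.62168895 -0.34967493  0.05476016]
[[ 0.54974895 -0.26708061  0.05      ]
 [ 0.63332744 -0.46139398  0.05      ]]
groove dir deg 76.7600434792565
```

Request:
apply_moves:
  linear:
    - [0,0,0]
    - [0,0,0]
    - [0,0,0]
    - [0,0,0]
    - [0,0,0]
  delta_rot:
    - [0,0,0.045]
    - [0,0,0.09]
    - [0,0,0.135]
    - [0,0,0.18]
    - [0,0,0.218]

```text
clock: 6.5
position: [0.5604, -0.3587, 0.0643]
tool_rot: [3.14, 0.001, -0.062]
force: [-16.7, -6.2, 11.1]
grip_width: 0.0491
finger_force: 24.4
```

Run:
```python
from h import *
p,d,c=grab('wrist'); pickle.dump((p,d,c),open('w3.pkl','wb'))
save('w3',cv2.resize(p[20:200,250:490],None,fx=3.3,fy=3.3,interpolation=cv2.INTER_CUBIC))
s=monitor.observe(); print(s['tool_rot'],s['grip_width'],s['force'])
```

```text
[ 3.13964516e+00  1.44264068e-03 -6.77619576e-02] 0.0492246570213274 [-16.62655464  -6.13136257  12.316382  ]
```

View pics/w3.png

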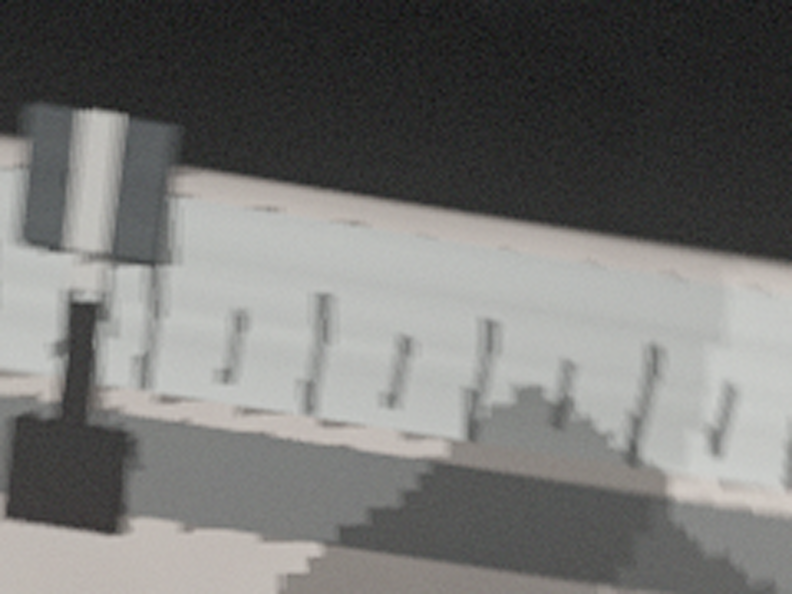

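The pointer tip at crop (84,303) extends into the white line ending at (91,248). The offset is about 0.5 mm, so they are lined up. I'll release and go above the right-hand pot.

Request:
apply_moves:
  linear:
    - [0,0,0]
    - [0,0,0]
    - [0,0,0]
    - [0,0,0]
    - [0,0,0]
  delta_rot:
    - [0,0,0]
    - [0,0,0]
    - [0,0,0]
    - [0,0,0]
    - [0,0,0]
  gripper: 1

```text
clock: 6.97
position: [0.5628, -0.3561, 0.0628]
tool_rot: [-3.141, -0.001, -0.054]
force: [-0.2, -0.5, -0.5]
grip_width: 0.0855
finger_force: 0.0
```

Request:
apply_moves:
  linear:
    - [0,0,-0.2]
    - [0,0,-0.4]
    - [0,0,-0.6]
    - [0,0,-0.8]
    - [0,0,-1]
  delta_rot:
    - [0,0,0]
    - [0,0,0]
    - [0,0,0]
    - [0,0,0]
    - [0,0,0]

```text
clock: 7.38
position: [0.5625, -0.3562, 0.1636]
tool_rot: [-3.141, -0.0, -0.055]
force: [-1.5, 0.5, -0.1]
grip_width: 0.0854
finger_force: 0.0
```

Request:
apply_moves:
  linear:
    - [-0.3,0,-0.2]
    - [-0.6,0,-0.4]
    - [-0.9,0,-0.6]
    - [-0.9,0,-0.6]
    - [-0.9,0,-0.6]
  delta_rot:
    - [0,0,0]
    - [0,0,0]
    - [0,0,0]
    - [0,0,0]
    - [0,0,0]

```text
clock: 7.8
position: [0.4721, -0.3519, 0.2242]
tool_rot: [3.141, -0.002, -0.056]
force: [0.4, 0.4, 0.3]
grip_width: 0.0855
finger_force: 0.0
```

Request:
apply_moves:
  linear:
    - [-0.4,0,0]
    - [-0.8,0,0]
    - [-1,0,0]
    - [-1,0,0]
    - [-1,0,0]
  delta_rot:
    - [0,0,0]
    - [0,0,0]
    - [0,0,0]
    - [0,0,0]
    - [0,0,0]

```text
clock: 8.22
position: [0.3729, -0.3458, 0.2224]
tool_rot: [-3.141, -0.0, -0.055]
force: [0.8, 0.1, 0.6]
grip_width: 0.0856
finger_force: 0.0
```

```bash
cat >> h.py <<'E'
def pots(name='wrist',lo=.03,box=None):
    """measure pot bodies: cap centre, body centre, yaw (mod 90 deg)"""
    p,d,c=grab(name); X=cloud(c,d); Z=X[:,:,2]; m=((Z>.054)&(Z<.075)).astype(np.uint8)
    m=cv2.morphologyEx(m,cv2.MORPH_OPEN,np.ones((3,3))); n,l,st,ce=cv2.connectedComponentsWithStats(m); out=[]
    for k in range(1,n):
        pk=X[l==k]; mu=np.median(pk,0)
        if st[k,4]<40 or mu[0]>.47: continue
        cs=max(cv2.findContours((l==k).astype(np.uint8),0,2)[0],key=cv2.contourArea).reshape(-1,2)
        (cx,cy),r=cv2.minEnclosingCircle((onz(c,cs,.066)[:,:2]*1000).astype(np.float32))
        if not 13<r<22: continue
        near=(np.hypot(X[:,:,0]-cx/1000,X[:,:,1]-cy/1000)<.036)
        b=near&(Z>.045)&(Z<.056); pts=(X[b][:,:2]*1000).astype(np.float32)
        b2=near&(Z>.045); rb=cv2.minAreaRect((X[b2][:,:2]*1000).astype(np.float32))
        side=near&(Z>.008)&(Z<.044); 
        out.append((cx,cy,r)); print('cap',round(cx,1),round(cy,1),round(r,1),'top rect',np.round(rb[0],1),np.round(rb[1],1),round(rb[2],1),len(pts))
    return p,d,c,out
E
python3 - <<'E'
from h import *
s=monitor.observe(); print(s['clock'],s['position'],s['tool_rot'],s['qpos'])
p,d,c,o=pots(); pickle.dump((p,d,c),open('w4.pkl','wb'))
q,d2,c2,o2=pots('top')
save('w4',np.vstack([cv2.resize(p,(400,300)), cv2.resize(q[195:270,450:550],(400,300),interpolation=cv2.INTER_CUBIC)]))
E
```

```text
8.2167 [ 0.37287906 -0.34584133  0.22235995] [-3.14135964e+00 -1.76963073e-04 -5.50016896e-02] [ 0.46559535  0.35458695  0.21273491  1.92136893 -0.0960145   0.87525721
 -0.8987045 ]
cap 387.4 -364.3 17.4 top rect [ 386.7 -364.2] [71.9 43.1] 79.4 992
cap 390.8 352.7 18.3 top rect [391.4 353.9] [42.6 41.7] 11.6 142
cap 378.0 227.7 17.6 top rect [377.7 228.4] [42.9 40.3] 83.0 155
cap 395.5 -364.3 14.4 top rect [ 390.3 -359.7] [71.8 57. ] 47.4 70
```

View pics/w4.png

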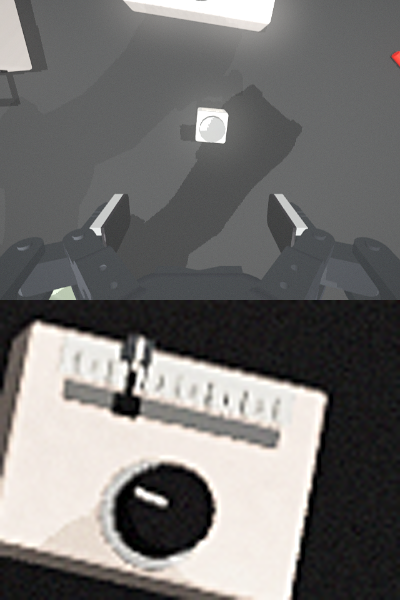

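Pot A is below the gripper and the pointer is still aligned after release. Next I'll grasp pot A.

Run:
```python
from h import *
plan((.3874,-.3643,.11,-.127),(.3874,-.3643,.015,-.127))
```

```text
L [0.072, 0.09, 0.561] R [0.0, 0.0, 0.018]
L [0.075, 0.087, 0.561] R [0.0, 0.0, 0.018]
--
L [0.0, 0.0, 0.95] R [0.0, 0.0, -0.001]
--
```

Request:
apply_moves:
  linear:
    - [0.147,0.177,0.2]
    - [0.147,0.177,0.5]
    - [0.147,0.177,0.8]
    - [0.147,0.177,1]
    - [0.147,0.177,1]
  delta_rot:
    - [0,0,0.036]
    - [0,0,0.036]
    - [0,0,0.036]
    - [0,0,0.036]
    - [0,0,0.036]

```text
clock: 8.73
position: [0.3861, -0.3627, 0.1185]
tool_rot: [-3.139, 0.005, -0.129]
force: [-0.1, 0.4, -0.6]
grip_width: 0.0851
finger_force: 0.0
```

Request:
apply_moves:
  linear:
    - [0,0,0.25]
    - [0,0,0.5]
    - [0,0,0.75]
    - [0,0,1]
    - [0,0,1]
  delta_rot:
    - [0,0,0]
    - [0,0,0]
    - [0,0,0]
    - [0,0,0]
    - [0,0,0]

```text
clock: 9.15
position: [0.3862, -0.3631, 0.0197]
tool_rot: [-3.139, 0.003, -0.129]
force: [-0.7, 0.5, -0.3]
grip_width: 0.0853
finger_force: 0.0
```

Request:
apply_moves:
  linear:
    - [0,0,0.07]
    - [0,0,0.07]
    - [0,0,0.07]
    - [0,0,0.07]
    - [0,0,0.07]
  delta_rot:
    - [0,0,0]
    - [0,0,0]
    - [0,0,0]
    - [0,0,0]
    - [0,0,0]

```text
clock: 9.57
position: [0.387, -0.3647, 0.0166]
tool_rot: [3.141, -0.001, -0.13]
force: [1.3, -0.0, 0.2]
grip_width: 0.0855
finger_force: 0.0
```

Request:
apply_moves:
  linear:
    - [0,0,0]
    - [0,0,0]
    - [0,0,0]
    - [0,0,0]
    - [0,0,0]
  delta_rot:
    - [0,0,0]
    - [0,0,0]
    - [0,0,0]
    - [0,0,0]
    - [0,0,0]
  gripper: -1
  force: 40

```text
clock: 9.98
position: [0.3865, -0.3644, 0.0158]
tool_rot: [-3.142, -0.0, -0.13]
force: [0.5, 1.0, 6.7]
grip_width: 0.0417
finger_force: 40.7
```

Request:
apply_moves:
  linear:
    - [0,0,-0.2]
    - [0,0,-0.4]
    - [0,0,-0.6]
    - [0,0,-0.8]
    - [0,0,-1]
  delta_rot:
    - [0,0,0]
    - [0,0,0]
    - [0,0,0]
    - [0,0,0]
    - [0,0,0]

```text
clock: 10.4
position: [0.3863, -0.3642, 0.1164]
tool_rot: [-3.141, 0.0, -0.13]
force: [0.6, -0.5, -0.2]
grip_width: 0.0415
finger_force: 40.7
```

Request:
apply_moves:
  linear:
    - [0,0,-0.2]
    - [0,0,-0.4]
    - [0,0,-0.6]
    - [0,0,-0.8]
    - [0,0,-1]
  delta_rot:
    - [0,0,0]
    - [0,0,0]
    - [0,0,0]
    - [0,0,0]
    - [0,0,0]

```text
clock: 10.82
position: [0.3862, -0.3642, 0.2165]
tool_rot: [-3.141, 0.0, -0.13]
force: [-0.6, -0.4, -0.3]
grip_width: 0.0415
finger_force: 40.7
```

Run:
```python
from h import *
plan((.555,-.055,.26,.017),(.555,-.055,.128,.017))
```

```text
L [0.318, -0.821, -0.109] R [0.0, 0.0, -0.018]
L [0.349, -0.809, -0.109] R [0.0, 0.0, -0.018]
L [0.379, -0.795, -0.109] R [0.0, 0.0, -0.018]
L [0.409, -0.78, -0.109] R [0.0, 0.0, -0.018]
--
L [0.0, 0.0, 0.661] R [0.0, 0.0, 0.001]
L [0.0, 0.0, 0.661] R [0.0, 0.0, 0.001]
--
```

Request:
apply_moves:
  linear:
    - [0.064,-0.164,-0.02]
    - [0.127,-0.328,-0.04]
    - [0.191,-0.493,-0.06]
    - [0.254,-0.657,-0.09]
    - [0.318,-0.821,-0.109]
  delta_rot:
    - [0,0,-0.018]
    - [0,0,-0.018]
    - [0,0,-0.018]
    - [0,0,-0.018]
    - [0,0,-0.018]

```text
clock: 11.23
position: [0.4288, -0.2863, 0.2266]
tool_rot: [-3.142, -0.0, -0.093]
force: [0.1, 0.3, -0.1]
grip_width: 0.0414
finger_force: 40.7
```

Request:
apply_moves:
  linear:
    - [0.07,-0.162,-0.02]
    - [0.14,-0.324,-0.04]
    - [0.209,-0.485,-0.06]
    - [0.279,-0.647,-0.09]
    - [0.349,-0.809,-0.109]
  delta_rot:
    - [0,0,-0.018]
    - [0,0,-0.018]
    - [0,0,-0.018]
    - [0,0,-0.018]
    - [0,0,-0.018]

```text
clock: 11.65
position: [0.4712, -0.2087, 0.2375]
tool_rot: [3.142, 0.0, -0.053]
force: [0.2, -1.1, -0.3]
grip_width: 0.0416
finger_force: 40.8
```

Request:
apply_moves:
  linear:
    - [0.076,-0.159,-0.02]
    - [0.152,-0.318,-0.04]
    - [0.227,-0.477,-0.06]
    - [0.303,-0.636,-0.09]
    - [0.379,-0.795,-0.109]
  delta_rot:
    - [0,0,-0.018]
    - [0,0,-0.018]
    - [0,0,-0.018]
    - [0,0,-0.018]
    - [0,0,-0.018]

```text
clock: 12.07
position: [0.5135, -0.1312, 0.2484]
tool_rot: [-3.142, 0.0, -0.014]
force: [0.2, -0.8, -1.0]
grip_width: 0.0414
finger_force: 40.8
```

Request:
apply_moves:
  linear:
    - [0.082,-0.156,-0.02]
    - [0.164,-0.312,-0.04]
    - [0.245,-0.468,-0.06]
    - [0.327,-0.624,-0.09]
    - [0.409,-0.78,-0.109]
  delta_rot:
    - [0,0,-0.018]
    - [0,0,-0.018]
    - [0,0,-0.018]
    - [0,0,-0.018]
    - [0,0,-0.018]

```text
clock: 12.48
position: [0.5558, -0.0538, 0.2593]
tool_rot: [-3.142, 0.0, 0.025]
force: [0.3, -0.5, -0.6]
grip_width: 0.0417
finger_force: 40.8
```

Run:
```python
from h import *
s=monitor.observe(); print(s['position'],s['tool_rot'],s['grip_width'],s['finger_force'])
p,d,c=grab('wrist'); save('w5',p)
X=cloud(c,d); Z=X[:,:,2]
print('hopper rim etc'); q,d2,c2=grab('top'); save('t5',q[120:310,240:420])
```

```text
[ 0.55581448 -0.05378214  0.25933661] [-3.14158052e+00  3.26398592e-05  2.49866727e-02] 0.04165648220435239 40.79770267009735
hopper rim etc
```

View pics/w5.png

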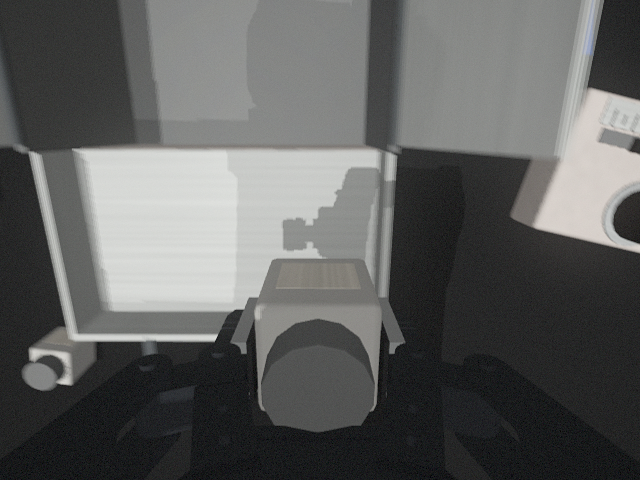

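The wrist view shows the pot held. The tray's wall tops run from (35,152) and (392,152) at the hinge end to the near-left corner at (75,338).

Run:
```python
from h import *
s=monitor.observe(); c=cam('wrist',s)
a=onz(c,[(35,152),(392,152),(75,338)],.156); print(a.round(4)); print(onz(c,[(76,150),(104,311)],.111).round(4))
v=a[0]-a[1]; print('yaw',np.arctan2(-v[0],v[1]), (a[0]+a[1])/2)
```

```text
[[ 0.6131  0.1279  0.156 ]
 [ 0.6193 -0.0973  0.156 ]
 [ 0.4806  0.1238  0.156 ]]
[[0.6122 0.1298 0.111 ]
 [0.4796 0.1271 0.111 ]]
yaw 0.027488848222940468 [0.61620836 0.01528739 0.156     ]
```

Request:
apply_moves:
  linear:
    - [0,0,0.2]
    - [0,0,0.4]
    - [0,0,0.6]
    - [0,0,0.7]
    - [0,0,0.8]
  delta_rot:
    - [0,0,0]
    - [0,0,0]
    - [0,0,0]
    - [0,0,0]
    - [0,0,0]

```text
clock: 13.0
position: [0.555, -0.0552, 0.1783]
tool_rot: [3.142, 0.001, 0.022]
force: [0.1, -0.1, -0.4]
grip_width: 0.0414
finger_force: 40.8
```

Request:
apply_moves:
  linear:
    - [0,0,0.15]
    - [0,0,0.3]
    - [0,0,0.4]
    - [0,0,0.5]
    - [0,0,0.5]
  delta_rot:
    - [0,0,0]
    - [0,0,0]
    - [0,0,0]
    - [0,0,0]
    - [0,0,0]

```text
clock: 13.42
position: [0.5547, -0.0551, 0.1277]
tool_rot: [-3.142, 0.002, 0.021]
force: [-1.0, -0.6, -1.2]
grip_width: 0.0414
finger_force: 40.8
```

Request:
apply_moves:
  linear:
    - [0,0,0.01]
    - [0,0,0.02]
    - [0,0,0.02]
    - [0,0,0.02]
    - [0,0,0.02]
  delta_rot:
    - [0,0,0]
    - [0,0,0]
    - [0,0,0]
    - [0,0,0]
    - [0,0,0]
  gripper: 0.25

```text
clock: 13.83
position: [0.5555, -0.0552, 0.1276]
tool_rot: [-3.142, -0.001, 0.021]
force: [0.2, -0.6, -0.0]
grip_width: 0.0535
finger_force: 0.0
```

Request:
apply_moves:
  linear:
    - [0,0,-0.2]
    - [0,0,-0.4]
    - [0,0,-0.6]
    - [0,0,-0.8]
    - [0,0,-1]
  delta_rot:
    - [0,0,0]
    - [0,0,0]
    - [0,0,0]
    - [0,0,0]
    - [0,0,0]

```text
clock: 14.25
position: [0.5552, -0.0551, 0.2284]
tool_rot: [-3.142, -0.0, 0.021]
force: [0.1, 0.4, -0.5]
grip_width: 0.0528
finger_force: 0.0
```

Request:
apply_moves:
  linear:
    - [0,0,-0.1]
    - [0,0,-0.2]
    - [0,0,-0.3]
    - [0,0,-0.4]
    - [0,0,-0.4]
  delta_rot:
    - [0,0,0]
    - [0,0,0]
    - [0,0,0]
    - [0,0,0]
    - [0,0,0]
  gripper: 1

```text
clock: 14.67
position: [0.5558, -0.0552, 0.2686]
tool_rot: [-3.142, -0.002, 0.02]
force: [0.2, -0.5, 1.3]
grip_width: 0.0851
finger_force: 0.0
```

Run:
```python
from h import *
p,d,c,o=pots('top')
X=cloud(c,d); m=(X[:,:,2]>.17)&(X[:,:,2]<.185)&(abs(X[:,:,0]-.55)<.06); print(X[m].mean(0),m.sum())
plan((.378,.2277,.2,-.11),(.378,.2277,.016,-.11))
```

```text
cap 390.5 352.3 18.4 top rect [391.1 354.2] [42.6 41.9] 12.7 148
cap 378.0 227.7 17.7 top rect [377.6 228.7] [43.4 40.5] 82.8 164
[nan nan nan] 0
L [-0.572, -0.955, 0.225] R [0.0, 0.0, 0.021]
L [-0.614, -0.929, 0.225] R [0.0, 0.0, 0.021]
L [-0.654, -0.901, 0.225] R [0.0, 0.0, 0.021]
--
L [-0.001, 0.0, 0.919] R [0.0, 0.0, 0.0]
L [-0.001, 0.0, 0.919] R [0.0, 0.0, 0.0]
--<stdin>:3: RuntimeWarning: Mean of empty slice.
  ret = um.true_divide(
```

Request:
apply_moves:
  linear:
    - [-0.3,-0.5,0.1]
    - [-0.572,-0.955,0.225]
    - [-0.572,-0.955,0.225]
    - [-0.572,-0.955,0.225]
    - [-0.572,-0.955,0.225]
  delta_rot:
    - [0,0,0.021]
    - [0,0,0.021]
    - [0,0,0.021]
    - [0,0,0.021]
    - [0,0,0.021]

```text
clock: 15.13
position: [0.4952, 0.0404, 0.2439]
tool_rot: [3.142, 0.001, -0.021]
force: [0.1, -1.3, 0.5]
grip_width: 0.0854
finger_force: 0.0
```

Request:
apply_moves:
  linear:
    - [-0.3,-0.5,0.1]
    - [-0.614,-0.929,0.225]
    - [-0.614,-0.929,0.225]
    - [-0.614,-0.929,0.225]
    - [-0.614,-0.929,0.225]
  delta_rot:
    - [0,0,0.021]
    - [0,0,0.021]
    - [0,0,0.021]
    - [0,0,0.021]
    - [0,0,0.021]

```text
clock: 15.55
position: [0.4368, 0.1338, 0.2217]
tool_rot: [3.141, 0.001, -0.066]
force: [0.6, -1.1, 0.3]
grip_width: 0.0856
finger_force: 0.0
```

Request:
apply_moves:
  linear:
    - [-0.3,-0.5,0.1]
    - [-0.654,-0.901,0.225]
    - [-0.654,-0.901,0.225]
    - [-0.654,-0.901,0.225]
    - [-0.654,-0.901,0.225]
  delta_rot:
    - [0,0,0.021]
    - [0,0,0.021]
    - [0,0,0.021]
    - [0,0,0.021]
    - [0,0,0.021]

```text
clock: 15.97
position: [0.3782, 0.2278, 0.1993]
tool_rot: [3.141, 0.0, -0.111]
force: [1.1, -0.8, -0.0]
grip_width: 0.0858
finger_force: 0.0
```

Run:
```python
from h import *
s=monitor.observe(); print(s['qpos'],s['position'])
p,d,c,o=pots('wrist'); q,dt,ct=grab('top'); save('t6',np.vstack([cv2.resize(p,(400,300)),cv2.resize(q[120:330,140:420],(400,300))]))
X=cloud(ct,dt); m=(X[:,:,2]>.168)&(X[:,:,2]<.19)&(abs(X[:,:,0]-.55)<.06)&(abs(X[:,:,1])<.12); print(X[m].mean(0),m.sum())
plan((.378,.2277,.11,-.11),(.378,.2277,.016,-.11))
```

```text
[-0.66174758  0.27780171 -0.01791418  2.09482596  0.00738508  0.76947511
 -2.36569004] [0.37815241 0.22775163 0.19934641]
cap 378.1 229.3 17.6 top rect [378.4 231.4] [67.7 44.5] 81.0 1088
cap 392.5 352.1 19.0 top rect [390.6 354.4] [42.  42.1] 12.4 1150
[ 0.55582203 -0.05608918  0.17714623] 223
L [-0.012, -0.01, 0.897] R [0.0, 0.0, -0.002]
--
L [0.0, -0.001, 0.94] R [0.0, 0.0, 0.0]
--
```

View pics/t6.png

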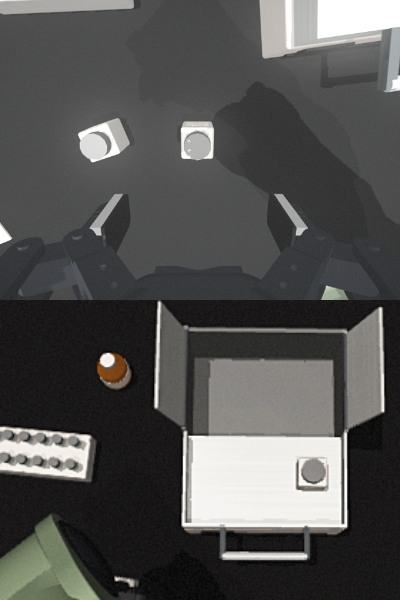

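Pot A stands in the tray at top-crop (313,470), and pot B is square to the gripper. Next I'll grasp pot B.

Request:
apply_moves:
  linear:
    - [0,-0.01,0.2]
    - [0,-0.01,0.4]
    - [0,-0.01,0.6]
    - [0,-0.01,0.8]
    - [0,-0.01,0.9]
  delta_rot:
    - [0,0,0]
    - [0,0,0]
    - [0,0,0]
    - [0,0,0]
    - [0,0,0]

```text
clock: 16.48
position: [0.3787, 0.2269, 0.108]
tool_rot: [3.14, 0.001, -0.114]
force: [-1.7, -0.1, -0.7]
grip_width: 0.0852
finger_force: 0.0
```

Request:
apply_moves:
  linear:
    - [0,0,0.25]
    - [0,0,0.5]
    - [0,0,0.7]
    - [0,0,0.93]
    - [0,0,0.93]
  delta_rot:
    - [0,0,0]
    - [0,0,0]
    - [0,0,0]
    - [0,0,0]
    - [0,0,0]

```text
clock: 16.9
position: [0.3778, 0.2266, 0.0138]
tool_rot: [3.138, 0.002, -0.114]
force: [-1.2, -1.2, -0.4]
grip_width: 0.0853
finger_force: 0.0
```

Request:
apply_moves:
  linear:
    - [0,0,0]
    - [0,0,0]
    - [0,0,0]
    - [0,0,0]
    - [0,0,0]
  delta_rot:
    - [0,0,0]
    - [0,0,0]
    - [0,0,0]
    - [0,0,0]
    - [0,0,0]
  gripper: -1
  force: 40

```text
clock: 17.32
position: [0.3787, 0.2289, 0.0179]
tool_rot: [-3.14, -0.002, -0.112]
force: [-0.6, -2.8, 12.2]
grip_width: 0.0414
finger_force: 39.2
```

Request:
apply_moves:
  linear:
    - [0,0,-0.2]
    - [0,0,-0.4]
    - [0,0,-0.6]
    - [0,0,-0.8]
    - [0,0,-1]
  delta_rot:
    - [0,0,0]
    - [0,0,0]
    - [0,0,0]
    - [0,0,0]
    - [0,0,0]

```text
clock: 17.73
position: [0.378, 0.2287, 0.1185]
tool_rot: [-3.141, -0.001, -0.112]
force: [1.0, 0.7, -0.0]
grip_width: 0.0414
finger_force: 41.5
```

Request:
apply_moves:
  linear:
    - [0,0,-0.2]
    - [0,0,-0.4]
    - [0,0,-0.6]
    - [0,0,-0.8]
    - [0,0,-1]
  delta_rot:
    - [0,0,0]
    - [0,0,0]
    - [0,0,0]
    - [0,0,0]
    - [0,0,0]

```text
clock: 18.15
position: [0.3778, 0.2286, 0.2186]
tool_rot: [-3.141, -0.001, -0.111]
force: [1.3, 0.3, -0.0]
grip_width: 0.0413
finger_force: 41.5
```

Run:
```python
from h import *
plan((.555,.0125,.26,.022),(.555,.0125,.128,.022))
```

```text
L [0.667, 0.65, -0.138] R [0.0, 0.0, -0.021]
L [0.638, 0.679, -0.138] R [0.0, 0.0, -0.021]
L [0.608, 0.706, -0.138] R [0.0, 0.0, -0.021]
--
L [-0.001, 0.0, 0.66] R [0.0, 0.0, 0.0]
L [-0.001, 0.0, 0.66] R [0.0, 0.0, 0.0]
--
```

Request:
apply_moves:
  linear:
    - [0.133,0.13,-0.03]
    - [0.267,0.26,-0.06]
    - [0.4,0.39,-0.09]
    - [0.533,0.52,-0.12]
    - [0.667,0.65,-0.138]
  delta_rot:
    - [0,0,-0.021]
    - [0,0,-0.021]
    - [0,0,-0.021]
    - [0,0,-0.021]
    - [0,0,-0.021]

```text
clock: 18.57
position: [0.4374, 0.1559, 0.2317]
tool_rot: [-3.141, -0.001, -0.067]
force: [0.3, -0.0, -1.3]
grip_width: 0.0416
finger_force: 41.6
```

Request:
apply_moves:
  linear:
    - [0.128,0.136,-0.03]
    - [0.255,0.272,-0.06]
    - [0.383,0.407,-0.09]
    - [0.51,0.543,-0.12]
    - [0.638,0.679,-0.138]
  delta_rot:
    - [0,0,-0.021]
    - [0,0,-0.021]
    - [0,0,-0.021]
    - [0,0,-0.021]
    - [0,0,-0.021]

```text
clock: 18.98
position: [0.4965, 0.0838, 0.2455]
tool_rot: [-3.141, -0.001, -0.023]
force: [0.7, 0.1, -0.4]
grip_width: 0.0413
finger_force: 41.6
```

Request:
apply_moves:
  linear:
    - [0.122,0.141,-0.03]
    - [0.243,0.282,-0.06]
    - [0.365,0.424,-0.09]
    - [0.486,0.565,-0.12]
    - [0.608,0.706,-0.138]
  delta_rot:
    - [0,0,-0.021]
    - [0,0,-0.021]
    - [0,0,-0.021]
    - [0,0,-0.021]
    - [0,0,-0.021]

```text
clock: 19.4
position: [0.5555, 0.0118, 0.2594]
tool_rot: [-3.141, -0.001, 0.02]
force: [-0.4, -0.7, -1.0]
grip_width: 0.0417
finger_force: 41.6
```

Request:
apply_moves:
  linear:
    - [0,0,0.2]
    - [0,0,0.4]
    - [0,0,0.6]
    - [0,0,0.7]
    - [0,0,0.8]
  delta_rot:
    - [0,0,0]
    - [0,0,0]
    - [0,0,0]
    - [0,0,0]
    - [0,0,0]

```text
clock: 19.82
position: [0.555, 0.0126, 0.178]
tool_rot: [-3.141, -0.0, 0.021]
force: [0.4, -0.3, -0.9]
grip_width: 0.0413
finger_force: 41.7
```

Run:
```python
from h import *
s=monitor.observe(); print(s['grip_width'],s['finger_force'])
plan((.555,.0125,.129,.022))
```

```text
0.04129537266865914 41.69951140880585
L [0.0, 0.001, 0.49] R [0.0, 0.0, -0.001]
--
```

Request:
apply_moves:
  linear:
    - [0,0,0.15]
    - [0,0,0.3]
    - [0,0,0.4]
    - [0,0,0.49]
    - [0,0,0.49]
  delta_rot:
    - [0,0,0]
    - [0,0,0]
    - [0,0,0]
    - [0,0,0]
    - [0,0,0]

```text
clock: 20.23
position: [0.5553, 0.0126, 0.1288]
tool_rot: [3.142, -0.0, 0.02]
force: [-0.6, -0.6, -0.5]
grip_width: 0.0414
finger_force: 42.9
```

Request:
apply_moves:
  linear:
    - [0,0,0.01]
    - [0,0,0.02]
    - [0,0,0.02]
    - [0,0,0.02]
    - [0,0,0.02]
  delta_rot:
    - [0,0,0]
    - [0,0,0]
    - [0,0,0]
    - [0,0,0]
    - [0,0,0]
  gripper: 0.25

```text
clock: 20.65
position: [0.5559, 0.0135, 0.128]
tool_rot: [-3.141, -0.002, 0.021]
force: [-1.7, 5.0, 9.0]
grip_width: 0.0535
finger_force: 4.3
```

Request:
apply_moves:
  linear:
    - [0,0,-0.2]
    - [0,0,-0.4]
    - [0,0,-0.6]
    - [0,0,-0.8]
    - [0,0,-1]
  delta_rot:
    - [0,0,0]
    - [0,0,0]
    - [0,0,0]
    - [0,0,0]
    - [0,0,0]

```text
clock: 21.07
position: [0.5552, 0.0127, 0.2285]
tool_rot: [-3.141, -0.001, 0.02]
force: [0.1, 0.7, -0.4]
grip_width: 0.0532
finger_force: 0.0
```

Request:
apply_moves:
  linear:
    - [0,0,-0.1]
    - [0,0,-0.2]
    - [0,0,-0.3]
    - [0,0,-0.3]
    - [0,0,-0.3]
  delta_rot:
    - [0,0,0]
    - [0,0,0]
    - [0,0,0]
    - [0,0,0]
    - [0,0,0]
  gripper: 1

```text
clock: 21.48
position: [0.5551, 0.0127, 0.2568]
tool_rot: [-3.142, -0.0, 0.021]
force: [-0.9, 0.8, -0.3]
grip_width: 0.0856
finger_force: 0.0
```

Run:
```python
from h import *
pots('top')
plan((.391,.3525,.2,.21))
```

```text
cap 391.0 351.8 19.0 top rect [391.3 354.1] [42.7 42.4] 12.4 144
L [-0.392, -0.858, 0.141] R [0.0, 0.0, -0.023]
L [-0.35, -0.876, 0.141] R [0.0, 0.0, -0.023]
L [-0.308, -0.891, 0.141] R [0.0, 0.0, -0.023]
L [-0.264, -0.905, 0.141] R [0.0, 0.0, -0.023]
--
```

Request:
apply_moves:
  linear:
    - [-0.2,-0.43,0.07]
    - [-0.392,-0.858,0.141]
    - [-0.392,-0.858,0.141]
    - [-0.392,-0.858,0.141]
    - [-0.392,-0.858,0.141]
  delta_rot:
    - [0,0,-0.023]
    - [0,0,-0.023]
    - [0,0,-0.023]
    - [0,0,-0.023]
    - [0,0,-0.023]

```text
clock: 21.95
position: [0.5137, 0.0982, 0.2422]
tool_rot: [3.141, 0.001, 0.07]
force: [0.1, -0.4, -0.1]
grip_width: 0.0856
finger_force: 0.0
```

Request:
apply_moves:
  linear:
    - [-0.17,-0.43,0.07]
    - [-0.35,-0.876,0.141]
    - [-0.35,-0.876,0.141]
    - [-0.35,-0.876,0.141]
    - [-0.35,-0.876,0.141]
  delta_rot:
    - [0,0,-0.023]
    - [0,0,-0.023]
    - [0,0,-0.023]
    - [0,0,-0.023]
    - [0,0,-0.023]

```text
clock: 22.37
position: [0.4734, 0.1822, 0.2284]
tool_rot: [3.141, 0.0, 0.117]
force: [-0.2, -0.5, 0.3]
grip_width: 0.0855
finger_force: 0.0
```

Request:
apply_moves:
  linear:
    - [-0.15,-0.45,0.07]
    - [-0.308,-0.891,0.141]
    - [-0.308,-0.891,0.141]
    - [-0.308,-0.891,0.141]
    - [-0.308,-0.891,0.141]
  delta_rot:
    - [0,0,-0.023]
    - [0,0,-0.023]
    - [0,0,-0.023]
    - [0,0,-0.023]
    - [0,0,-0.023]

```text
clock: 22.78
position: [0.4329, 0.2667, 0.2145]
tool_rot: [3.141, 0.0, 0.164]
force: [-0.0, -0.3, -0.1]
grip_width: 0.0852
finger_force: 0.0
```

Request:
apply_moves:
  linear:
    - [-0.13,-0.45,0.07]
    - [-0.264,-0.905,0.141]
    - [-0.264,-0.905,0.141]
    - [-0.264,-0.905,0.141]
    - [-0.264,-0.905,0.141]
  delta_rot:
    - [0,0,-0.023]
    - [0,0,-0.023]
    - [0,0,-0.023]
    - [0,0,-0.023]
    - [0,0,-0.023]

```text
clock: 23.2
position: [0.3923, 0.3514, 0.2005]
tool_rot: [3.141, -0.0, 0.212]
force: [0.2, -1.0, 0.9]
grip_width: 0.0856
finger_force: 0.0
```

Run:
```python
from h import *
s=monitor.observe(); print(s['qpos'],s['position'])
p,d,c,o=pots('wrist'); q,dt,ct=grab('top'); save('t7',np.vstack([cv2.resize(p,(400,300)),cv2.resize(q[120:330,140:420],(400,300))]))
X=cloud(ct,dt); m=((X[:,:,2]>.168)&(X[:,:,2]<.19)&(abs(X[:,:,0]-.55)<.06)&(abs(X[:,:,1])<.12)).astype(np.uint8)
n,l,st,ce=cv2.connectedComponentsWithStats(m)
for k in range(1,n): print(X[l==k].mean(0),st[k,4])
```

```text
[-0.78441026  0.40518453 -0.07727028  1.88783401  0.04132707  0.85051887
 -2.24143324] [0.39233566 0.35144573 0.20048327]
cap 391.9 355.2 17.6 top rect [391.1 356.7] [42.2 68.3] 12.7 1067
[0.55419456 0.01189449 0.17697027] 226
[ 0.55568692 -0.05590695  0.17680068] 227
```

View pics/t7.png

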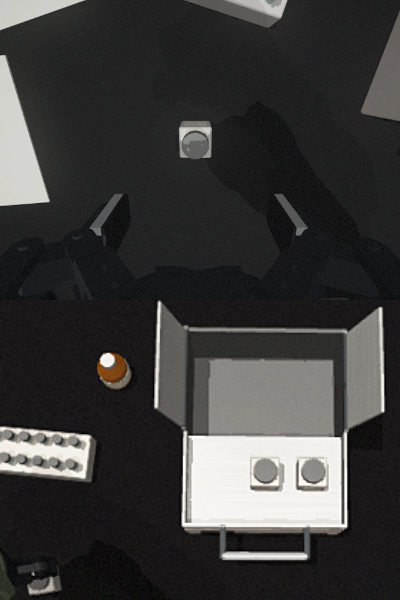

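Pots A and B stand in the tray at crop (313,470) and (265,470). Pot C is square to the gripper.

Request:
apply_moves:
  linear:
    - [0,-0.02,0.2]
    - [-0.01,-0.02,0.4]
    - [-0.01,-0.02,0.6]
    - [-0.01,-0.02,0.8]
    - [-0.01,-0.02,0.9]
  delta_rot:
    - [0,0,0]
    - [0,0,0]
    - [0,0,0]
    - [0,0,0]
    - [0,0,0]

```text
clock: 23.72
position: [0.3906, 0.3523, 0.109]
tool_rot: [3.14, 0.001, 0.211]
force: [-0.6, -0.3, -0.6]
grip_width: 0.0853
finger_force: 0.0
```

Request:
apply_moves:
  linear:
    - [0,0,0.25]
    - [0,0,0.5]
    - [0,0,0.7]
    - [0,0,0.93]
    - [0,0,0.93]
  delta_rot:
    - [0,0,0]
    - [0,0,0]
    - [0,0,0]
    - [0,0,0]
    - [0,0,0]

```text
clock: 24.13
position: [0.3895, 0.3522, 0.0149]
tool_rot: [3.139, 0.003, 0.212]
force: [-1.4, -1.3, -0.4]
grip_width: 0.0853
finger_force: 0.0
```

Request:
apply_moves:
  linear:
    - [0,0,0]
    - [0,0,0]
    - [0,0,0]
    - [0,0,0]
    - [0,0,0]
  delta_rot:
    - [0,0,0]
    - [0,0,0]
    - [0,0,0]
    - [0,0,0]
    - [0,0,0]
  gripper: -1
  force: 40

```text
clock: 24.55
position: [0.3907, 0.3547, 0.0191]
tool_rot: [-3.141, -0.002, 0.213]
force: [-0.4, -1.5, 11.5]
grip_width: 0.0418
finger_force: 39.9
```

Request:
apply_moves:
  linear:
    - [0,0,-0.2]
    - [0,0,-0.4]
    - [0,0,-0.6]
    - [0,0,-0.8]
    - [0,0,-1]
  delta_rot:
    - [0,0,0]
    - [0,0,0]
    - [0,0,0]
    - [0,0,0]
    - [0,0,0]

```text
clock: 24.97
position: [0.3901, 0.3543, 0.1196]
tool_rot: [-3.141, -0.001, 0.213]
force: [-0.7, -0.2, -0.4]
grip_width: 0.0412
finger_force: 41.2
```

Request:
apply_moves:
  linear:
    - [0,0,-0.2]
    - [0,0,-0.4]
    - [0,0,-0.6]
    - [0,0,-0.8]
    - [0,0,-1]
  delta_rot:
    - [0,0,0]
    - [0,0,0]
    - [0,0,0]
    - [0,0,0]
    - [0,0,0]

```text
clock: 25.38
position: [0.3899, 0.3541, 0.2197]
tool_rot: [-3.141, -0.001, 0.213]
force: [1.7, -0.0, 0.6]
grip_width: 0.0416
finger_force: 41.2
```

Run:
```python
from h import *
plan((.554,.081,.26,.025))
```

```text
L [0.257, 0.754, -0.101] R [0.0, 0.0, 0.022]
L [0.291, 0.741, -0.101] R [0.0, 0.0, 0.022]
L [0.325, 0.727, -0.101] R [0.0, 0.0, 0.022]
L [0.358, 0.711, -0.101] R [0.0, 0.0, 0.022]
--
```

Request:
apply_moves:
  linear:
    - [0.05,0.15,-0.02]
    - [0.1,0.3,-0.04]
    - [0.15,0.45,-0.06]
    - [0.2,0.6,-0.08]
    - [0.257,0.754,-0.101]
  delta_rot:
    - [0,0,0.022]
    - [0,0,0.022]
    - [0,0,0.022]
    - [0,0,0.022]
    - [0,0,0.022]

```text
clock: 25.8
position: [0.4314, 0.2848, 0.2284]
tool_rot: [-3.141, -0.001, 0.166]
force: [-0.5, 0.5, -0.6]
grip_width: 0.0416
finger_force: 41.3
```

Request:
apply_moves:
  linear:
    - [0.06,0.15,-0.02]
    - [0.12,0.3,-0.04]
    - [0.17,0.45,-0.06]
    - [0.23,0.6,-0.08]
    - [0.291,0.741,-0.101]
  delta_rot:
    - [0,0,0.022]
    - [0,0,0.022]
    - [0,0,0.022]
    - [0,0,0.022]
    - [0,0,0.022]

```text
clock: 26.22
position: [0.4725, 0.2163, 0.2383]
tool_rot: [-3.141, -0.0, 0.118]
force: [0.2, -0.1, -1.3]
grip_width: 0.0418
finger_force: 41.3
```

Request:
apply_moves:
  linear:
    - [0.06,0.15,-0.02]
    - [0.13,0.3,-0.04]
    - [0.19,0.45,-0.06]
    - [0.26,0.6,-0.08]
    - [0.325,0.727,-0.101]
  delta_rot:
    - [0,0,0.022]
    - [0,0,0.022]
    - [0,0,0.022]
    - [0,0,0.022]
    - [0,0,0.022]

```text
clock: 26.63
position: [0.5136, 0.1477, 0.2483]
tool_rot: [3.142, -0.0, 0.07]
force: [-0.1, -1.0, -0.5]
grip_width: 0.0413
finger_force: 41.3
```

Request:
apply_moves:
  linear:
    - [0.07,0.15,-0.02]
    - [0.14,0.3,-0.04]
    - [0.21,0.45,-0.06]
    - [0.28,0.6,-0.08]
    - [0.358,0.711,-0.101]
  delta_rot:
    - [0,0,0.022]
    - [0,0,0.022]
    - [0,0,0.022]
    - [0,0,0.022]
    - [0,0,0.022]

```text
clock: 27.05
position: [0.5546, 0.0792, 0.2583]
tool_rot: [3.141, -0.0, 0.023]
force: [0.1, -0.1, -0.3]
grip_width: 0.0416
finger_force: 41.3
```

Request:
apply_moves:
  linear:
    - [0,0,0.2]
    - [0,0,0.4]
    - [0,0,0.6]
    - [0,0,0.7]
    - [0,0,0.8]
  delta_rot:
    - [0,0,0]
    - [0,0,0]
    - [0,0,0]
    - [0,0,0]
    - [0,0,0]

```text
clock: 27.47
position: [0.5542, 0.081, 0.1774]
tool_rot: [3.141, 0.001, 0.027]
force: [0.5, 0.4, 0.2]
grip_width: 0.0415
finger_force: 41.3
```

Run:
```python
from h import *
s=monitor.observe(); print(s['grip_width'],s['finger_force'],s['position'],s['force'])
```

```text
0.04152266026979066 41.296623945236206 [0.55418259 0.08095498 0.17736309] [0.47450781 0.36760035 0.16382878]
```

Request:
apply_moves:
  linear:
    - [0,0.02,0.1]
    - [0,0.02,0.2]
    - [0,0.02,0.35]
    - [0,0.02,0.46]
    - [0,0.02,0.46]
  delta_rot:
    - [0,0,0]
    - [0,0,0]
    - [0,0,0]
    - [0,0,0]
    - [0,0,0]

```text
clock: 27.88
position: [0.554, 0.0791, 0.1306]
tool_rot: [3.141, 0.001, 0.028]
force: [0.6, 0.1, 0.1]
grip_width: 0.0414
finger_force: 41.6
```

Request:
apply_moves:
  linear:
    - [0,0,0.01]
    - [0,0,0.01]
    - [0,0,0.01]
    - [0,0,0.01]
    - [0,0,0.01]
  delta_rot:
    - [0,0,0]
    - [0,0,0]
    - [0,0,0]
    - [0,0,0]
    - [0,0,0]
  gripper: 0.18

```text
clock: 28.3
position: [0.5543, 0.0794, 0.1312]
tool_rot: [-3.141, -0.0, 0.029]
force: [-0.0, -1.3, -0.5]
grip_width: 0.0507
finger_force: 0.0
```

Request:
apply_moves:
  linear:
    - [0,0,-0.2]
    - [0,0,-0.4]
    - [0,0,-0.6]
    - [0,0,-0.8]
    - [0,0,-1]
  delta_rot:
    - [0,0,0]
    - [0,0,0]
    - [0,0,0]
    - [0,0,0]
    - [0,0,0]

```text
clock: 28.72
position: [0.5541, 0.0793, 0.2322]
tool_rot: [-3.141, -0.0, 0.029]
force: [-0.3, -0.2, 0.0]
grip_width: 0.0507
finger_force: 0.0
```

Run:
```python
from h import *
plan((.437,.01,.27,1.6))
```

```text
L [-0.397, 0.22, -0.126] R [0.0, 0.0, -0.25]
L [-0.453, -0.008, -0.126] R [0.0, 0.0, -0.25]
L [-0.388, -0.234, -0.126] R [0.0, 0.0, -0.25]
--
```

Request:
apply_moves:
  linear:
    - [-0.1,0.05,-0.126]
    - [-0.2,0.1,-0.126]
    - [-0.3,0.2,-0.126]
    - [-0.397,0.22,-0.126]
    - [-0.397,0.22,-0.126]
  delta_rot:
    - [0,0,-0.05]
    - [0,0,-0.1]
    - [0,0,-0.15]
    - [0,0,-0.2]
    - [0,0,-0.25]

```text
clock: 29.13
position: [0.5138, 0.0553, 0.244]
tool_rot: [3.141, 0.0, 0.557]
force: [1.7, 0.5, 0.3]
grip_width: 0.0506
finger_force: 0.0
```

Request:
apply_moves:
  linear:
    - [-0.1,-0.008,-0.126]
    - [-0.2,-0.008,-0.126]
    - [-0.3,-0.008,-0.126]
    - [-0.453,-0.008,-0.126]
    - [-0.453,-0.008,-0.126]
  delta_rot:
    - [0,0,-0.05]
    - [0,0,-0.1]
    - [0,0,-0.15]
    - [0,0,-0.2]
    - [0,0,-0.25]

```text
clock: 29.55
position: [0.4745, 0.0317, 0.2564]
tool_rot: [-3.142, 0.001, 1.08]
force: [0.8, -0.9, 0.0]
grip_width: 0.0503
finger_force: 0.0
```

Request:
apply_moves:
  linear:
    - [-0.1,-0.06,-0.126]
    - [-0.2,-0.12,-0.126]
    - [-0.3,-0.18,-0.126]
    - [-0.388,-0.234,-0.126]
    - [-0.388,-0.234,-0.126]
  delta_rot:
    - [0,0,-0.05]
    - [0,0,-0.1]
    - [0,0,-0.15]
    - [0,0,-0.2]
    - [0,0,-0.25]

```text
clock: 29.97
position: [0.4358, 0.009, 0.2691]
tool_rot: [3.142, 0.001, 1.604]
force: [0.4, -0.3, 0.7]
grip_width: 0.05
finger_force: 0.0
```

Run:
```python
from h import *
s=monitor.observe(); print(s['qpos'],s['position'],s['tool_rot'])
p,d,c=grab('wrist'); q,dt,ct=grab('top'); save('t8',np.vstack([cv2.resize(p,(400,300)),cv2.resize(q[120:330,140:420],(400,300))]))
X=cloud(c,d); Z=X[:,:,2]; m=(abs(Z-.148)<.01)&(X[:,:,0]<.462)&(X[:,:,0]>.4)
P=X[m]; m2=P[:,2]>np.percentile(P[:,2],30); 
for lo,hi in ((-.06,-.03),(-.03,0),(0,.03),(.03,.07)):
    k=P[(P[:,1]>lo)&(P[:,1]<hi)]; print(len(k), k.mean(0) if len(k) else '', k[:,0].min() if len(k) else '',k[:,0].max() if len(k) else '')
Xt=cloud(ct,dt); m=((Xt[:,:,2]>.168)&(Xt[:,:,2]<.19)&(abs(Xt[:,:,0]-.55)<.06)&(abs(Xt[:,:,1])<.12)).astype(np.uint8)
n,l,st,ce=cv2.connectedComponentsWithStats(m)
for k in range(1,n): print(Xt[l==k].mean(0),st[k,4])
```

```text
[ 0.02902253  0.17790249 -0.21234997  2.01397062  0.04642637  0.95416982
 -0.17385825] [0.4358193  0.00897677 0.26909474] [3.14153604e+00 5.63944426e-04 1.60387315e+00]
828 [ 0.44343206 -0.0454389   0.14783048] 0.43016802256616665 0.4619668743053976
595 [ 0.43527457 -0.01461403  0.14835612] 0.42939706637056274 0.4412637098003823
648 [0.43447422 0.01526996 0.14849406] 0.42867999672557333 0.4404258923784171
1212 [0.43693281 0.05360688 0.14844835] 0.427676131127095 0.46185179135422505
[0.55529667 0.07823732 0.17676443] 223
[0.55707532 0.01233813 0.1771164 ] 180
[ 0.56926954 -0.05336706  0.17688909] 26
```

View pics/t8.png

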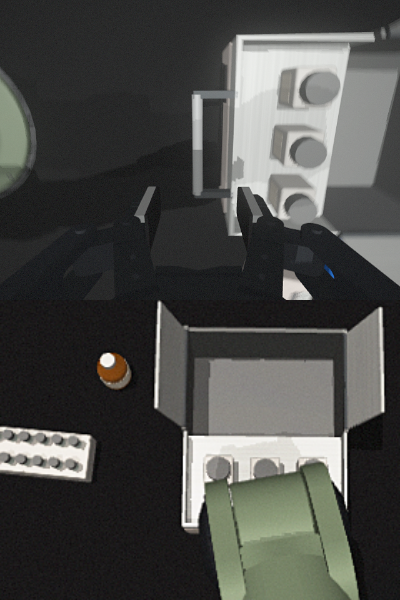

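The bar is at wrist-crop (198,145), and the three pots stand in the tray. I'll grip the bar and lift it along its arc.

Run:
```python
from h import *
plan((.435,.0095,.126,1.598))
f=lambda t:np.array([0,-1.844*np.cos(t+.2187),-1.844*np.sin(t+.2187)])
for a in np.arange(0,1.2,.25): print([ (f(a+.05*k)-f(a)).round(3).tolist() for k in range(1,6)])
```

```text
L [-0.001, -0.011, 0.716] R [0.0, 0.0, 0.001]
L [-0.001, -0.011, 0.716] R [0.0, 0.0, 0.001]
--
[[0.0, 0.022, -0.089], [0.0, 0.049, -0.178], [0.0, 0.08, -0.265], [0.0, 0.115, -0.35], [0.0, 0.155, -0.433]]
[[0.0, 0.044, -0.081], [0.0, 0.091, -0.16], [0.0, 0.143, -0.236], [0.0, 0.198, -0.31], [0.0, 0.257, -0.381]]
[[0.0, 0.062, -0.068], [0.0, 0.128, -0.132], [0.0, 0.197, -0.194], [0.0, 0.269, -0.252], [0.0, 0.344, -0.306]]
[[0.0, 0.077, -0.05], [0.0, 0.157, -0.097], [0.0, 0.239, -0.139], [0.0, 0.323, -0.177], [0.0, 0.408, -0.211]]
[[0.0, 0.087, -0.03], [0.0, 0.176, -0.055], [0.0, 0.266, -0.076], [0.0, 0.357, -0.092], [0.0, 0.448, -0.104]]
```

Request:
apply_moves:
  linear:
    - [0,0,0.2]
    - [0,0,0.4]
    - [0,0,0.6]
    - [0,0,0.8]
    - [0,0,0.8]
  delta_rot:
    - [0,0,0]
    - [0,0,0]
    - [0,0,0]
    - [0,0,0]
    - [0,0,0]
  gripper: -0.2

```text
clock: 30.48
position: [0.4358, 0.0101, 0.1862]
tool_rot: [-3.137, 0.0, 1.596]
force: [-0.8, 0.1, 0.0]
grip_width: 0.0341
finger_force: 0.0
```

Request:
apply_moves:
  linear:
    - [0,0,0.15]
    - [0,0,0.3]
    - [0,0,0.5]
    - [0,0,0.63]
    - [0,0,0.63]
  delta_rot:
    - [0,0,0]
    - [0,0,0]
    - [0,0,0]
    - [0,0,0]
    - [0,0,0]

```text
clock: 30.9
position: [0.4367, 0.0101, 0.1248]
tool_rot: [-3.139, 0.0, 1.597]
force: [-2.0, -0.9, -0.5]
grip_width: 0.0341
finger_force: 0.0
```

Request:
apply_moves:
  linear:
    - [0,0,0]
    - [0,0,0]
    - [0,0,0]
    - [0,0,0]
    - [0,0,0]
  delta_rot:
    - [0,0,0]
    - [0,0,0]
    - [0,0,0]
    - [0,0,0]
    - [0,0,0]
  gripper: -1
  force: 30

```text
clock: 31.32
position: [0.4345, 0.01, 0.1266]
tool_rot: [-3.137, 0.001, 1.599]
force: [-21.2, 3.1, 12.6]
grip_width: 0.0108
finger_force: 30.3
```

Request:
apply_moves:
  linear:
    - [0,0.022,-0.089]
    - [0,0.049,-0.178]
    - [0,0.08,-0.265]
    - [0,0.115,-0.35]
    - [0,0.155,-0.433]
  delta_rot:
    - [0,0,0]
    - [0,0,0]
    - [0,0,0]
    - [0,0,0]
    - [0,0,0]

```text
clock: 31.73
position: [0.4492, 0.0104, 0.17]
tool_rot: [-3.135, 0.001, 1.599]
force: [-21.7, 2.2, 7.3]
grip_width: 0.0106
finger_force: 30.0
```

Request:
apply_moves:
  linear:
    - [0,0.044,-0.081]
    - [0,0.091,-0.16]
    - [0,0.143,-0.236]
    - [0,0.198,-0.31]
    - [0,0.257,-0.381]
  delta_rot:
    - [0,0,0]
    - [0,0,0]
    - [0,0,0]
    - [0,0,0]
    - [0,0,0]

```text
clock: 32.15
position: [0.4738, 0.0109, 0.2084]
tool_rot: [-3.133, 0.001, 1.599]
force: [-36.1, -0.5, 26.4]
grip_width: 0.011
finger_force: 31.6
```

Request:
apply_moves:
  linear:
    - [0,0.042,-0.088]
    - [0,0.108,-0.152]
    - [0,0.174,-0.216]
    - [0,0.246,-0.275]
    - [0,0.321,-0.33]
  delta_rot:
    - [0,0,0]
    - [0,0,0]
    - [0,0,0]
    - [0,0,0]
    - [0,0,0]

```text
clock: 32.57
position: [0.5102, 0.0119, 0.2422]
tool_rot: [3.142, 0.0, 1.598]
force: [-4.7, -2.1, 1.9]
grip_width: 0.0109
finger_force: 30.9
```

Run:
```python
from h import *
s=monitor.observe(); p=s['position']; print(s['force'],s['grip_width'],s['moment']); v=p+[0,0,.019]-np.array([.615,0,.105]); print(np.hypot(v[0],v[2]),np.arctan2(v[2],-v[0])-.2187)
```

```text
[-4.71724406 -2.09251671  1.90410783] 0.010905723751486832 [-0.46306522  1.18188144 -0.07136661]
0.18807210011637823 0.761044097417673
```

Request:
apply_moves:
  linear:
    - [0,0.077,-0.055]
    - [0,0.157,-0.1]
    - [0,0.239,-0.144]
    - [0,0.323,-0.182]
    - [0,0.408,-0.216]
  delta_rot:
    - [0,0,0]
    - [0,0,0]
    - [0,0,0]
    - [0,0,0]
    - [0,0,0]

```text
clock: 32.98
position: [0.5517, 0.0129, 0.2636]
tool_rot: [3.14, 0.0, 1.599]
force: [-0.5, -1.7, -3.5]
grip_width: 0.0108
finger_force: 30.3
```

Request:
apply_moves:
  linear:
    - [0,0.08,-0.03]
    - [0,0.16,-0.055]
    - [0,0.25,-0.076]
    - [0,0.34,-0.092]
    - [0,0.43,-0.104]
  delta_rot:
    - [0,0,0]
    - [0,0,0]
    - [0,0,0]
    - [0,0,0]
    - [0,0,0]

```text
clock: 33.4
position: [0.5947, 0.014, 0.2729]
tool_rot: [3.141, 0.001, 1.599]
force: [-2.3, -3.0, 5.0]
grip_width: 0.0111
finger_force: 31.7
```

Request:
apply_moves:
  linear:
    - [0,0,0]
    - [0,0,0]
    - [0,0,0]
    - [0,0,0]
    - [0,0,0]
  delta_rot:
    - [0,0,0]
    - [0,0,0]
    - [0,0,0]
    - [0,0,0]
    - [0,0,0]

```text
clock: 33.82
position: [0.5943, 0.0141, 0.2729]
tool_rot: [3.141, 0.0, 1.599]
force: [-0.8, -5.5, 6.0]
grip_width: 0.0104
finger_force: 31.4
```

Run:
```python
from h import *
s=monitor.observe(); print(s['force'],s['grip_width'],s['position'])
p,d,c=grab('scene'); q,_,_=grab('top'); save('t9',np.vstack([p[130:370,170:410],cv2.resize(q[120:330,210:420],(240,240))])); X=cloud(c,d)
```

```text
[-0.79551136 -5.49606735  6.00647161] 0.01035007654643772 [0.59428761 0.01409293 0.27292902]
```

View pics/t9.png

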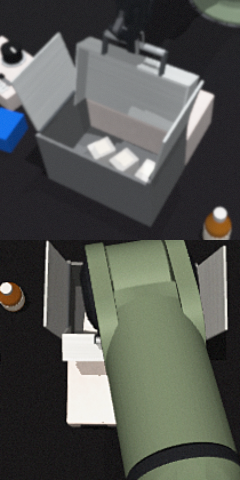

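All three pots lie in the hopper, at (100,147), (125,160) and (146,170). I'll lower the tray along the same arc.

Request:
apply_moves:
  linear:
    - [0,-0.09,0.012]
    - [0,-0.18,0.028]
    - [0,-0.27,0.049]
    - [0,-0.35,0.074]
    - [0,-0.43,0.104]
  delta_rot:
    - [0,0,0]
    - [0,0,0]
    - [0,0,0]
    - [0,0,0]
    - [0,0,0]

```text
clock: 34.33
position: [0.5508, 0.0132, 0.2621]
tool_rot: [3.141, 0.0, 1.599]
force: [2.4, -4.3, -2.4]
grip_width: 0.01
finger_force: 31.2
```

Request:
apply_moves:
  linear:
    - [0,-0.085,0.034]
    - [0,-0.169,0.072]
    - [0,-0.251,0.116]
    - [0,-0.331,0.161]
    - [0,-0.408,0.216]
  delta_rot:
    - [0,0,0]
    - [0,0,0]
    - [0,0,0]
    - [0,0,0]
    - [0,0,0]

```text
clock: 34.75
position: [0.5096, 0.0123, 0.2402]
tool_rot: [3.141, -0.0, 1.6]
force: [-2.7, -1.3, 5.8]
grip_width: 0.0107
finger_force: 32.2
```

Request:
apply_moves:
  linear:
    - [0,-0.075,0.054]
    - [0,-0.147,0.112]
    - [0,-0.216,0.174]
    - [0,-0.282,0.238]
    - [0,-0.344,0.306]
  delta_rot:
    - [0,0,0]
    - [0,0,0]
    - [0,0,0]
    - [0,0,0]
    - [0,0,0]

```text
clock: 35.17
position: [0.4753, 0.0115, 0.209]
tool_rot: [-3.141, -0.0, 1.6]
force: [-0.1, 3.2, 1.1]
grip_width: 0.0113
finger_force: 32.1
```

Request:
apply_moves:
  linear:
    - [0,-0.059,0.071]
    - [0,-0.114,0.145]
    - [0,-0.166,0.221]
    - [0,-0.213,0.3]
    - [0,-0.257,0.381]
  delta_rot:
    - [0,0,0]
    - [0,0,0]
    - [0,0,0]
    - [0,0,0]
    - [0,0,0]

```text
clock: 35.58
position: [0.4498, 0.0107, 0.1707]
tool_rot: [-3.141, -0.0, 1.6]
force: [-1.4, 5.0, 0.6]
grip_width: 0.0107
finger_force: 32.3
```

Request:
apply_moves:
  linear:
    - [0,-0.04,0.083]
    - [0,-0.075,0.168]
    - [0,-0.106,0.255]
    - [0,-0.133,0.344]
    - [0,-0.15,0.42]
  delta_rot:
    - [0,0,0]
    - [0,0,0]
    - [0,0,0]
    - [0,0,0]
    - [0,0,0]

```text
clock: 36.0
position: [0.4347, 0.0101, 0.1285]
tool_rot: [-3.141, -0.0, 1.6]
force: [-1.9, 4.8, -0.2]
grip_width: 0.0107
finger_force: 32.7
```

Request:
apply_moves:
  linear:
    - [0,0,0.02]
    - [0,0,0.02]
    - [0,0,0.02]
    - [0,0,0.02]
    - [0,0,0.02]
  delta_rot:
    - [0,0,0]
    - [0,0,0]
    - [0,0,0]
    - [0,0,0]
    - [0,0,0]
  gripper: -0.2

```text
clock: 36.42
position: [0.4356, 0.0098, 0.1278]
tool_rot: [3.141, 0.0, 1.599]
force: [-0.1, 0.1, 0.3]
grip_width: 0.0338
finger_force: 0.0
```

Request:
apply_moves:
  linear:
    - [0,0,-0.2]
    - [0,0,-0.4]
    - [0,0,-0.6]
    - [0,0,-0.8]
    - [0,0,-1]
  delta_rot:
    - [0,0,0]
    - [0,0,0]
    - [0,0,0]
    - [0,0,0]
    - [0,0,0]

```text
clock: 36.83
position: [0.4353, 0.0099, 0.2289]
tool_rot: [3.141, -0.0, 1.6]
force: [-0.0, -0.8, -0.3]
grip_width: 0.0345
finger_force: 0.0
```

Request:
apply_moves:
  linear:
    - [-0.3,0,-0.1]
    - [-0.6,0,-0.15]
    - [-0.95,0,-0.15]
    - [-0.95,0,-0.15]
    - [-0.95,0,-0.15]
  delta_rot:
    - [0,0,0]
    - [0,0,0]
    - [0,0,0]
    - [0,0,0]
    - [0,0,0]
  gripper: -1

```text
clock: 37.25
position: [0.438, -0.0866, 0.2428]
tool_rot: [3.141, 0.0, 1.596]
force: [-0.9, 0.5, -0.1]
grip_width: -0.0
finger_force: 0.0
```

Request:
apply_moves:
  linear:
    - [-0.3,0,0]
    - [-0.6,0,0]
    - [-0.95,0,0]
    - [-0.95,0,0]
    - [-0.95,0,0]
  delta_rot:
    - [0,0,0]
    - [0,0,0]
    - [0,0,0]
    - [0,0,0]
    - [0,0,0]

```text
clock: 37.67
position: [0.4408, -0.1806, 0.2424]
tool_rot: [-3.141, -0.0, 1.598]
force: [-0.4, 1.4, -1.0]
grip_width: -0.0
finger_force: 0.0
```

Run:
```python
from h import *
q,d,c=grab('top'); save('t10',q[110:320,230:430]); X=cloud(c,d)
O=np.array([.615,.014]); a=.026; Rm=np.array([[np.cos(a),-np.sin(a)],[np.sin(a),np.cos(a)]])
F=(X[:,:,:2]-O)@Rm; Z=X[:,:,2]
for sgn in (-1,1):
    m=(Z>.175)&(Z<.3)&(F[:,:,0]>.0)&(F[:,:,0]<.16)&(sgn*F[:,:,1]>.1)&(sgn*F[:,:,1]<.2)
    y=F[:,:,1][m]; z=Z[m]; k=np.polyfit(z,y,1); print(m.sum(),z.max(),y.min(),y.max(),'x',F[:,:,0][m].min(),F[:,:,0][m].max(),'slope dy/dz',k)
m=(abs(F[:,:,1])<.1)&(F[:,:,0]>.01)&(F[:,:,0]<.14); print('max pot z',np.percentile(Z[m],99.5))
m=(abs(F[:,:,1])<.08)&(F[:,:,0]>-.12)&(F[:,:,0]<-.02); print('tray z',np.percentile(Z[m],[5,50,95]), np.median(Z[m&(F[:,:,0]<-.1)]),np.median(Z[m&(F[:,:,0]>-.04)]))
s=monitor.observe(); print(s['position'],s['qpos'])
# pointer check
plan((.6655,-.1747,.245,1.597))
```

```text
1540 0.27443822990819666 -0.15620197318226414 -0.12462178769866292 x 0.004118958533916186 0.14926087727459814 slope dy/dz [-0.26815047 -0.07932762]
1303 0.28769482619127507 0.11748340637853064 0.14427452675044367 x 0.0048427426253136695 0.14925463082889576 slope dy/dz [0.1955913  0.08523595]
max pot z 0.05351451590201478
tray z [0.10748112 0.11129843 0.1150422 ] 0.1112571710749456 0.11120798340111304
[ 0.44088291 -0.17939745  0.2424128 ] [ 0.33997638  0.272909   -0.09468251  1.96304385  0.03186045  0.90735064
  0.25800908]
L [-0.006, 0.749, -0.009] R [0.0, 0.0, 0.0]
L [-0.006, 0.749, -0.009] R [0.0, 0.0, 0.0]
L [-0.006, 0.749, -0.009] R [0.0, 0.0, 0.0]
--
```

Request:
apply_moves:
  linear:
    - [-0.006,0.3,0]
    - [-0.006,0.6,0]
    - [-0.006,0.749,0]
    - [-0.006,0.749,0]
    - [-0.006,0.749,0]
  delta_rot:
    - [0,0,0]
    - [0,0,0]
    - [0,0,0]
    - [0,0,0]
    - [0,0,0]

```text
clock: 38.13
position: [0.5161, -0.1765, 0.2421]
tool_rot: [-3.141, -0.001, 1.602]
force: [-0.6, 0.4, 0.2]
grip_width: -0.0002
finger_force: 0.0
```

Request:
apply_moves:
  linear:
    - [-0.006,0.3,0]
    - [-0.006,0.6,0]
    - [-0.006,0.749,0]
    - [-0.006,0.749,0]
    - [-0.006,0.749,0]
  delta_rot:
    - [0,0,0]
    - [0,0,0]
    - [0,0,0]
    - [0,0,0]
    - [0,0,0]

```text
clock: 38.55
position: [0.5901, -0.1759, 0.2422]
tool_rot: [-3.141, -0.0, 1.601]
force: [-1.1, 0.4, -0.2]
grip_width: 0.0
finger_force: 0.0
```

Request:
apply_moves:
  linear:
    - [-0.006,0.3,0]
    - [-0.006,0.6,0]
    - [-0.006,0.749,0]
    - [-0.006,0.749,0]
    - [-0.006,0.749,-0.02]
  delta_rot:
    - [0,0,0]
    - [0,0,0]
    - [0,0,0]
    - [0,0,0]
    - [0,0,0]

```text
clock: 38.97
position: [0.6645, -0.1749, 0.244]
tool_rot: [-3.14, -0.0, 1.6]
force: [-0.2, 0.2, -0.2]
grip_width: 0.0001
finger_force: 0.0
```

Request:
apply_moves:
  linear:
    - [0.07,0,-0.01]
    - [0.14,0,-0.02]
    - [0.21,0,-0.03]
    - [0.28,0,-0.04]
    - [0.35,0,-0.05]
  delta_rot:
    - [0,0,0]
    - [0,0,0]
    - [0,0,0]
    - [0,0,0]
    - [0,0,0]

```text
clock: 39.38
position: [0.6642, -0.1394, 0.25]
tool_rot: [3.141, 0.0, 1.6]
force: [-0.0, -1.1, 0.3]
grip_width: -0.0002
finger_force: 0.6
```

Request:
apply_moves:
  linear:
    - [0.06,0,-0.01]
    - [0.13,0,-0.02]
    - [0.19,0,-0.03]
    - [0.25,0,-0.03]
    - [0.31,0,-0.03]
  delta_rot:
    - [0,0,0]
    - [0,0,0]
    - [0,0,0]
    - [0,0,0]
    - [0,0,0]

```text
clock: 39.8
position: [0.6636, -0.1087, 0.2525]
tool_rot: [3.141, 0.0, 1.6]
force: [0.2, -1.1, 0.4]
grip_width: -0.0003
finger_force: 0.5
```

Request:
apply_moves:
  linear:
    - [0.06,0,0.005]
    - [0.125,0,0.01]
    - [0.185,0,0.02]
    - [0.25,0,0.03]
    - [0.308,0,0.045]
  delta_rot:
    - [0,0,0]
    - [0,0,0]
    - [0,0,0]
    - [0,0,0]
    - [0,0,0]

```text
clock: 40.22
position: [0.6626, -0.0778, 0.2478]
tool_rot: [-3.141, -0.0, 1.6]
force: [-0.2, -0.5, 0.3]
grip_width: 0.0002
finger_force: 0.4
```

Request:
apply_moves:
  linear:
    - [0.06,0,0.022]
    - [0.117,0,0.048]
    - [0.172,0,0.08]
    - [0.224,0,0.114]
    - [0.275,0,0.151]
  delta_rot:
    - [0,0,0]
    - [0,0,0]
    - [0,0,0]
    - [0,0,0]
    - [0,0,0]

```text
clock: 40.63
position: [0.6619, -0.0504, 0.2326]
tool_rot: [3.142, -0.0, 1.6]
force: [0.2, -0.4, 1.7]
grip_width: 0.0002
finger_force: 0.4
```

Request:
apply_moves:
  linear:
    - [0.048,0,0.04]
    - [0.094,0,0.083]
    - [0.138,0,0.128]
    - [0.179,0,0.176]
    - [0.218,0,0.226]
  delta_rot:
    - [0,0,0]
    - [0,0,0]
    - [0,0,0]
    - [0,0,0]
    - [0,0,0]

```text
clock: 41.05
position: [0.6612, -0.0288, 0.2098]
tool_rot: [-3.142, -0.0, 1.6]
force: [0.7, 0.8, 0.1]
grip_width: 0.0004
finger_force: 0.4
```

Request:
apply_moves:
  linear:
    - [0.033,0,0.053]
    - [0.064,0,0.108]
    - [0.092,0,0.164]
    - [0.118,0,0.221]
    - [0.142,0,0.28]
  delta_rot:
    - [0,0,0]
    - [0,0,0]
    - [0,0,0]
    - [0,0,0]
    - [0,0,0]

```text
clock: 41.47
position: [0.6608, -0.0149, 0.1817]
tool_rot: [-3.142, 0.0, 1.6]
force: [0.1, -1.2, 0.2]
grip_width: -0.0
finger_force: 0.3
```

Request:
apply_moves:
  linear:
    - [0.015,0,0.06]
    - [0.03,0,0.12]
    - [0.04,0,0.18]
    - [0.05,0,0.24]
    - [0.053,0,0.3]
  delta_rot:
    - [0,0,0]
    - [0,0,0]
    - [0,0,0]
    - [0,0,0]
    - [0,0,0]

```text
clock: 41.88
position: [0.6611, -0.0097, 0.1525]
tool_rot: [3.141, 0.0, 1.6]
force: [-18.2, -0.4, 82.5]
grip_width: -0.0002
finger_force: 42.3
```

Run:
```python
from h import *
q,d,c=grab('scene'); X=cloud(c,d); Z=X[:,:,2]; save('t11',cv2.resize(q[140:360,170:410],None,fx=2,fy=2))
m=(Z>.14)&(Z<.2)&(X[:,:,0]>.63)&(X[:,:,0]<.75)&(X[:,:,1]>-.1)&(X[:,:,1]<-.02); print(m.sum(), np.percentile(Z[m],[5,50,95]) if m.sum() else '')
```

```text
1614 [0.15012419 0.15245107 0.15464536]
```

View pics/t11.png

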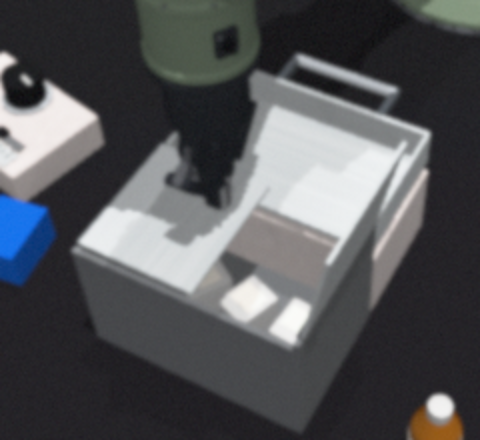

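The low flap lies flat with its sheet at z≈0.152 m, and the pots are visible at (250,297) and (290,318). The upper flap is next.

Request:
apply_moves:
  linear:
    - [0,0,-0.05]
    - [0,0,-0.25]
    - [0,0,-0.5]
    - [0,0,-0.75]
    - [0,0,-1]
  delta_rot:
    - [0,0,0]
    - [0,0,0]
    - [0,0,0]
    - [0,0,0]
    - [0,0,0]

```text
clock: 42.35
position: [0.6605, -0.0098, 0.253]
tool_rot: [-3.141, 0.0, 1.6]
force: [-0.7, -0.1, 0.2]
grip_width: 0.0001
finger_force: 0.0
```

Request:
apply_moves:
  linear:
    - [0,0,-0.2]
    - [0,0,-0.4]
    - [0,0,-0.6]
    - [0,0,-0.85]
    - [0,0,-0.9]
  delta_rot:
    - [0,0,0]
    - [0,0,0]
    - [0,0,0]
    - [0,0,0]
    - [0,0,0]

```text
clock: 42.77
position: [0.6617, -0.0098, 0.346]
tool_rot: [3.137, -0.0, 1.599]
force: [1.5, -1.1, -0.4]
grip_width: 0.0003
finger_force: 0.0
```

Request:
apply_moves:
  linear:
    - [0.3,0,0]
    - [0.6,0,0]
    - [0.9,0,0]
    - [1,0,0]
    - [1,0,0]
  delta_rot:
    - [0,0,0]
    - [0,0,0]
    - [0,0,0]
    - [0,0,0]
    - [0,0,0]

```text
clock: 43.18
position: [0.6574, 0.0938, 0.3417]
tool_rot: [-3.141, -0.001, 1.604]
force: [-0.4, -0.4, 0.3]
grip_width: 0.0
finger_force: 0.0
```

Request:
apply_moves:
  linear:
    - [0.3,0,0]
    - [0.6,0,0]
    - [0.9,0,0]
    - [1,0,0]
    - [1,0,0]
  delta_rot:
    - [0,0,0]
    - [0,0,0]
    - [0,0,0]
    - [0,0,0]
    - [0,0,0]

```text
clock: 43.6
position: [0.6545, 0.1925, 0.3416]
tool_rot: [-3.141, -0.001, 1.603]
force: [-0.1, -1.1, -0.3]
grip_width: -0.0
finger_force: 0.0
```

Run:
```python
from h import *
s=monitor.observe(); print(s['qpos'])
plan((.660,.207,.335,1.597),(.660,.207,.256,1.597),(.660,.168,.262,1.597))
```

```text
[-0.29113118  0.54256728 -0.13718149  1.27754466  0.07183413  1.32676718
 -0.3942448 ]
L [0.143, 0.06, 0.066] R [0.0, 0.0, 0.003]
--
L [-0.001, 0.0, 0.79] R [0.0, 0.0, 0.0]
--
L [-0.39, -0.01, -0.06] R [0.0, 0.0, 0.0]
--
```

Request:
apply_moves:
  linear:
    - [0.143,0.06,0]
    - [0.143,0.06,0]
    - [0.143,0.06,0.066]
    - [0.143,0.06,0.066]
    - [0.143,0.06,0.066]
  delta_rot:
    - [0,0,0]
    - [0,0,0]
    - [0,0,0]
    - [0,0,0]
    - [0,0,0]

```text
clock: 44.02
position: [0.6605, 0.2031, 0.3351]
tool_rot: [-3.141, 0.001, 1.598]
force: [-0.2, -1.2, 1.1]
grip_width: 0.0004
finger_force: 0.0
```

Request:
apply_moves:
  linear:
    - [0,0,0.2]
    - [0,0,0.4]
    - [0,0,0.6]
    - [0,0,0.79]
    - [0,0,0.79]
  delta_rot:
    - [0,0,0]
    - [0,0,0]
    - [0,0,0]
    - [0,0,0]
    - [0,0,0]

```text
clock: 44.43
position: [0.6592, 0.2032, 0.2532]
tool_rot: [-3.137, 0.002, 1.599]
force: [-1.1, -0.7, 0.2]
grip_width: 0.0002
finger_force: 0.0
```

Request:
apply_moves:
  linear:
    - [-0.08,0,-0.01]
    - [-0.16,0,-0.02]
    - [-0.24,0,-0.04]
    - [-0.32,0,-0.05]
    - [-0.39,0,-0.06]
  delta_rot:
    - [0,0,0]
    - [0,0,0]
    - [0,0,0]
    - [0,0,0]
    - [0,0,0]

```text
clock: 44.85
position: [0.6621, 0.1643, 0.264]
tool_rot: [3.14, -0.0, 1.599]
force: [0.4, 2.2, 1.3]
grip_width: -0.0001
finger_force: 0.6
```

Request:
apply_moves:
  linear:
    - [-0.06,0,-0.01]
    - [-0.13,0,-0.02]
    - [-0.19,0,-0.03]
    - [-0.25,0,-0.03]
    - [-0.31,0,-0.03]
  delta_rot:
    - [0,0,0]
    - [0,0,0]
    - [0,0,0]
    - [0,0,0]
    - [0,0,0]

```text
clock: 45.27
position: [0.6625, 0.1342, 0.2657]
tool_rot: [-3.141, -0.0, 1.6]
force: [0.2, 1.0, -0.8]
grip_width: -0.0002
finger_force: 0.5
```

Run:
```python
from h import *
s=monitor.observe(); print(s['position'],s['force'],s['finger_force'])
```

```text
[0.66245825 0.13421245 0.26566282] [ 0.21039257  1.02058821 -0.83456582] 0.48249884275719523
```

Request:
apply_moves:
  linear:
    - [-0.05,0,0.005]
    - [-0.11,0,0.01]
    - [-0.17,0,0.02]
    - [-0.23,0,0.04]
    - [-0.28,0,0.065]
  delta_rot:
    - [0,0,0]
    - [0,0,0]
    - [0,0,0]
    - [0,0,0]
    - [0,0,0]

```text
clock: 45.68
position: [0.6634, 0.1059, 0.2591]
tool_rot: [3.141, 0.0, 1.599]
force: [-0.7, 0.6, 0.7]
grip_width: 0.0
finger_force: 0.4
```

Request:
apply_moves:
  linear:
    - [-0.06,0,0.022]
    - [-0.117,0,0.048]
    - [-0.172,0,0.08]
    - [-0.224,0,0.114]
    - [-0.275,0,0.151]
  delta_rot:
    - [0,0,0]
    - [0,0,0]
    - [0,0,0]
    - [0,0,0]
    - [0,0,0]

```text
clock: 46.1
position: [0.6642, 0.0786, 0.2438]
tool_rot: [3.142, 0.0, 1.6]
force: [-0.7, -0.3, 1.2]
grip_width: 0.0001
finger_force: 0.4
```

Request:
apply_moves:
  linear:
    - [-0.048,0,0.04]
    - [-0.094,0,0.083]
    - [-0.138,0,0.128]
    - [-0.179,0,0.176]
    - [-0.218,0,0.226]
  delta_rot:
    - [0,0,0]
    - [0,0,0]
    - [0,0,0]
    - [0,0,0]
    - [0,0,0]

```text
clock: 46.52
position: [0.6647, 0.057, 0.221]
tool_rot: [-3.142, 0.0, 1.6]
force: [-0.1, 0.1, 0.7]
grip_width: -0.0004
finger_force: 0.3
```

Request:
apply_moves:
  linear:
    - [-0.033,0,0.053]
    - [-0.064,0,0.108]
    - [-0.092,0,0.164]
    - [-0.118,0,0.221]
    - [-0.142,0,0.28]
  delta_rot:
    - [0,0,0]
    - [0,0,0]
    - [0,0,0]
    - [0,0,0]
    - [0,0,0]

```text
clock: 46.93
position: [0.6651, 0.043, 0.1929]
tool_rot: [-3.142, -0.0, 1.6]
force: [-0.1, 0.5, 0.7]
grip_width: -0.0001
finger_force: 0.3
```

Run:
```python
from h import *
s=monitor.observe(); print(s['position'],s['force'],s['finger_force'])
```

```text
[0.66513796 0.04304006 0.19288218] [-0.06574332  0.46550013  0.67137139] 0.2931214403361082
```

Go down to z≈0.165, then to about 0.163, and retreat.

Request:
apply_moves:
  linear:
    - [-0.015,0,0.06]
    - [-0.03,0,0.12]
    - [-0.04,0,0.18]
    - [-0.05,0,0.24]
    - [-0.053,0,0.285]
  delta_rot:
    - [0,0,0]
    - [0,0,0]
    - [0,0,0]
    - [0,0,0]
    - [0,0,0]

```text
clock: 47.35
position: [0.6652, 0.0379, 0.1642]
tool_rot: [-3.141, -0.0, 1.6]
force: [-0.6, -0.8, 0.5]
grip_width: 0.0005
finger_force: 0.3
```

Request:
apply_moves:
  linear:
    - [0,0,0.01]
    - [0,0,0.01]
    - [0,0,0.01]
    - [0,0,0.01]
    - [0,0,0.01]
  delta_rot:
    - [0,0,0]
    - [0,0,0]
    - [0,0,0]
    - [0,0,0]
    - [0,0,0]

```text
clock: 47.77
position: [0.6653, 0.0378, 0.1641]
tool_rot: [-3.142, 0.0, 1.6]
force: [-2.7, -1.6, 5.0]
grip_width: 0.0003
finger_force: 2.6
```

Request:
apply_moves:
  linear:
    - [0,0,-0.1]
    - [0,0,-0.3]
    - [0,0,-0.6]
    - [0,0,-0.8]
    - [0,0,-1]
  delta_rot:
    - [0,0,0]
    - [0,0,0]
    - [0,0,0]
    - [0,0,0]
    - [0,0,0]

```text
clock: 48.18
position: [0.6655, 0.0381, 0.2661]
tool_rot: [3.14, -0.0, 1.6]
force: [0.5, -0.8, -0.6]
grip_width: -0.0001
finger_force: 0.0
```

Request:
apply_moves:
  linear:
    - [0,-0.2,-0.2]
    - [0,-0.4,-0.4]
    - [0,-0.7,-0.6]
    - [0,-1,-0.7]
    - [0,-1,-0.7]
  delta_rot:
    - [0,0,0]
    - [0,0,0]
    - [0,0,0]
    - [0,0,0]
    - [0,0,0]

```text
clock: 48.6
position: [0.5625, 0.0351, 0.3377]
tool_rot: [3.138, -0.0, 1.6]
force: [-0.3, 0.8, 0.4]
grip_width: -0.0002
finger_force: 0.0
```

Request:
apply_moves:
  linear:
    - [0.2,-0.2,0]
    - [0.4,-0.4,0]
    - [0.7,-0.7,0]
    - [1,-1,0]
    - [1,-1,0]
  delta_rot:
    - [0,0,0]
    - [0,0,0]
    - [0,0,0]
    - [0,0,0]
    - [0,0,0]

```text
clock: 49.02
position: [0.4583, 0.1371, 0.3349]
tool_rot: [3.141, -0.002, 1.606]
force: [-0.1, 1.6, 0.0]
grip_width: -0.0002
finger_force: 0.0
```

Request:
apply_moves:
  linear:
    - [0.2,-0.2,0]
    - [0.4,-0.2,0]
    - [0.7,-0.2,0]
    - [1,-0.2,0]
    - [1,-0.2,0]
  delta_rot:
    - [0,0,0]
    - [0,0,0]
    - [0,0,0]
    - [0,0,0]
    - [0,0,0]

```text
clock: 49.43
position: [0.4386, 0.237, 0.3344]
tool_rot: [3.142, -0.003, 1.605]
force: [0.3, 1.0, -0.4]
grip_width: -0.0002
finger_force: 0.0
```

Run:
```python
from h import *
q,d,c=grab('top'); save('t12',np.vstack([cv2.resize(q[100:340,140:540],(800,480))])); X=cloud(c,d)
O=np.array([.615,.0125]); a=.026; Rm=np.array([[np.cos(a),-np.sin(a)],[np.sin(a),np.cos(a)]])
F=(X[:,:,:2]-O)@Rm; Z=X[:,:,2]
g=lambda x0,x1,y0,y1:np.median(Z[(F[:,:,0]>x0)&(F[:,:,0]<x1)&(F[:,:,1]>y0)&(F[:,:,1]<y1)])
print('high',g(.03,.13,.08,.11),g(.03,.13,.0,.03),'low',g(.03,.13,-.11,-.08),g(.03,.13,-.04,-.02))
print('tray',g(-.12,-.1,-.08,.08),g(-.04,-.02,-.08,.08))
s=monitor.observe(); print(s['clock'],s['position'],s['force'])
```

```text
high 0.16381738665686574 0.16410600039230228 low 0.15429104624374257 0.15409590089416936
tray 0.11109085429668308 0.11108105902597387
49.4833 [0.43910152 0.23427494 0.33420888] [-0.02744465 -1.07308756 -1.43715207]
```

View pics/t12.png

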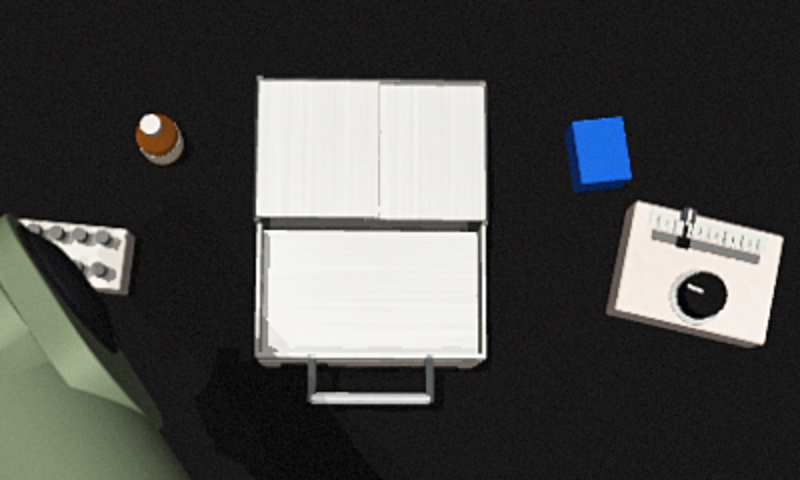

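Both flaps lie flat, with the upper one over the lower. The tray is flat and empty, the pointer at (685,238) lines up with the mark at (688,213), and the rack, bottle and slide box are unmoved.

```bash
python3 -c "
from workcell import workorder
print(workorder.job_done())"
```

```text
the job is handed in; nothing more can be done
None
```

The job is handed in at about 49 s on the clock, with no verdict returned: the pointer is on the mark, all three pots are in the hopper, the tray is flat, and both flaps are closed with the upper over the lower.

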